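# Change the batch in the spool drilling fixture

## Task

Change the batch in the drilling fixture: take the drilled dark walnut spools off its spindles and stand them upright in the wooden tray, and put every pale beech blank from the bench right down on a spindle of its own. Then press the sprung clamp lever down until its pawl catches and holds it there, and leave the other tools where they lie.

Things in the scene. Friction and masses are not known exactly. Their poses are not given: they have to be found in the camera images.
- jig: Drilling fixture, fixed: plywood base 150 x 400 x 18 mm, origin under its centre, x across it away from the operator, y left along the row of four spindles, z up. Spindles are 58 mm apart (12 mm between flanges), so let the fingers close along the jig's x, not along the row. A guide rail, top 36 mm above the bench, runs in front; at the right, 121 mm from the nearest spindle, the raised lever reaches 225 mm up
- seat_1 (a point): Seat 1 of the fixture (leftmost): centre of the washer round spindle 1, 21 mm above the bench, where a spool's underside rests; axes as the jig's. The steel spindle is 12 mm thick for 34 mm, then tapers to a 4 mm tip 43 mm above the seat
- seat_2 (a point): Seat 2 of the fixture (counted from the left): centre of the washer round spindle 2, 21 mm above the bench, where a spool's underside rests; axes as the jig's. The steel spindle is 12 mm thick for 34 mm, then tapers to a 4 mm tip 43 mm above the seat
- seat_3 (a point): Seat 3 of the fixture (counted from the left): centre of the washer round spindle 3, 21 mm above the bench, where a spool's underside rests; axes as the jig's. The steel spindle is 12 mm thick for 34 mm, then tapers to a 4 mm tip 43 mm above the seat
- seat_4 (a point): Seat 4 of the fixture (rightmost): centre of the washer round spindle 4, 21 mm above the bench, where a spool's underside rests; axes as the jig's. The steel spindle is 12 mm thick for 34 mm, then tapers to a 4 mm tip 43 mm above the seat
- clamp_bar (a joint): Travel, m, of the low aluminium bar in front of the spindles: 0 open, about 0.0134 clamped; the lever drives it. Its lip (top 17 mm above the seats) then covers the lower flanges, so that no spool can be put on or taken off
- clamp_lever (a joint): Clamp lever, rad: 0 up (start; handle rises toward the robot at 0.87 rad to the level, held by a spring), about 0.87 (level) when held by the pawl, 0.925 at the bottom stop. Pressing the grip takes about 5 N at first, 11 N at the end. The pawl snaps over the lever's pin only beyond 0.88: press on to the stop; let go sooner, it springs up again
- lever_pivot (a point): Lever's pivot on the fixture, 78 mm above the bench; axes as the jig's. At lever angle t the middle of the grip lies 132*cos(0.87-t) mm from here toward the jig's -x and 132*sin(0.87-t) mm up
- lever_grip (a point): Middle of the lever's black round hand grip, on its axis, 132 mm from the pivot; the grip is 25 mm thick and reaches from 88 to 175 mm from the pivot. Press on top of it from above with closed fingers
- pawl (a joint): Angle of the brass pawl, rad: 0 at rest or hooked over the lever's pin, up to 0.35 when pushed away. Only needed if the lever was latched too soon: pushing the red tail down frees it
- pawl_tab (a point): Top of the pawl's red thumb tail, 26 x 26 mm, 43 mm above the bench, to the right of the lever; pressed down 8 mm (under 10 N) it frees a latched lever, which springs up
- tray_in (a point): Centre of the inner floor, 6 mm above the bench, of the shallow wooden tray (fixed) at the right: inside 108 mm along its x, 198 mm along its y; walls to 22 mm above the bench. Three spools stand in a row along its y
- blank_1: Blank: pale beech spool, no holes in its flange, on the bench at the start. Flanges 46 mm across and 10 mm thick, 48 mm tall, waist 28 mm, bore 15 mm right through, 0.06 kg. Origin: centre of its underside, z up its axis. Grasp it across the top flange (38 to 48 mm up)
- blank_2: Blank: pale beech spool, no holes in its flange, on the bench at the start. Flanges 46 mm across and 10 mm thick, 48 mm tall, waist 28 mm, bore 15 mm right through, 0.06 kg. Origin: centre of its underside, z up its axis. Grasp it across the top flange (38 to 48 mm up)
- blank_3: Blank: pale beech spool, no holes in its flange, on the bench at the start. Flanges 46 mm across and 10 mm thick, 48 mm tall, waist 28 mm, bore 15 mm right through, 0.06 kg. Origin: centre of its underside, z up its axis. Grasp it across the top flange (38 to 48 mm up)
- blank_4: Blank: pale beech spool, no holes in its flange, on the bench at the start. Flanges 46 mm across and 10 mm thick, 48 mm tall, waist 28 mm, bore 15 mm right through, 0.06 kg. Origin: centre of its underside, z up its axis. Grasp it across the top flange (38 to 48 mm up)
- drilled_1: Drilled spool: dark walnut, two small black holes in its top flange, on a spindle at the start. Flanges 46 mm across and 10 mm thick, 48 mm tall, waist 28 mm, bore 15 mm right through, 0.06 kg. Origin: centre of its underside, z up its axis. Grasp it across the top flange (38 to 48 mm up)
- drilled_2: Drilled spool: dark walnut, two small black holes in its top flange, on a spindle at the start. Flanges 46 mm across and 10 mm thick, 48 mm tall, waist 28 mm, bore 15 mm right through, 0.06 kg. Origin: centre of its underside, z up its axis. Grasp it across the top flange (38 to 48 mm up)
- drilled_3: Drilled spool: dark walnut, two small black holes in its top flange, on a spindle at the start. Flanges 46 mm across and 10 mm thick, 48 mm tall, waist 28 mm, bore 15 mm right through, 0.06 kg. Origin: centre of its underside, z up its axis. Grasp it across the top flange (38 to 48 mm up)
- caliper: Steel caliper 62 x 164 x 8 mm lying on the bench, bystander; origin under its centre
- block_b: Beech offcut 55 x 80 x 32 mm on the bench, bystander; origin under its centre
- screwdriver_red: Red-handled screwdriver 199 mm long on the bench, bystander; origin under its centre
- wax_tin: Round tin 56 mm wide, 28 mm high, behind the fixture, bystander; origin under its centre
Things that resemble listed ones, but are neither listed nor needed, are in the scene too. What is shaped like the blank_2 but pink is not meant. What is shaped like the drilled_3 but red is not meant.

How it is judged:
By the outcome, as a careful person would: the job done as asked, in the order asked, and still so for the second after the job is handed in, with the robot touching nothing.
Of drilled_1, drilled_2, drilled_3 only 2 to 3 are there at a start; the rules pass over those that are not, and their reading is None.
Of blank_1, blank_2, blank_3, blank_4 only 3 to 4 are there at a start; the rules pass over those that are not, and their reading is None.
At some moment in a run one of blank_1, blank_2, blank_3, blank_4 may be knocked a few centimetres aside while the robot is not near it.
It also fails if it takes over 210 s, if anything falls off the work surface, if the arm or the gripper's body presses on something with over 40 N, if the wrist force passes 120 N, or if a joint passes its speed limit or range.

## Robot

A 6-joint arm with a two-finger parallel gripper is mounted at the origin on a cart in front of the work surface, level with it; the furniture and walls round the work are solid. World frame = base frame: x ahead of the robot, y to its left, z up, the work surface at z = 0. Lengths are in m, angles in rad, forces in N, time in s.
With the tool pointing down it reaches from about 0.25 to 0.775 m from the base axis. Payload 4 kg.
Tool frame: the origin (TCP) lies at the very end of the fingers, on their centre line; the grasp point (between the pads) lies 19 mm behind it; y points along the fingers, x is the direction in which the jaws open and shut, and the axes are right-handed (so a half turn about y gives the same grasp; the last joint's range is limited). The gripper opens to 94 mm and grips with 3 to 60 N. Pads are 16 mm wide; open, the fingers measure 119 mm over their backs; the gripper's body (75 mm by 177 mm) begins 78 mm behind the grasp point.
Start: joints at [1.212, 0.087, 1.371, -0, 1.684, -0.103], TCP at [0.139, 0.532, 0.206] pointing down, gripper open.
Joint ranges: [-3.1, 3.1], [-0.76, 2.03], [0.27, 2.55], [-1.08, 4.22], [0.17, 2.65], [-2.57, 2.57]. Speed limits (rad/s): [2.79, 2.79, 3.14, 3.14, 3.14, 3.14].

## Interface

Orientations are given as [roll, pitch, yaw] about the fixed x, y, z axes, in that order (R = Rz(yaw) Ry(pitch) Rx(roll)).
In Python, from bench import robot gives the robot as it stands.
- The arm moves only by the shell command python3 -m handwheel 'ROWS' [OPENING]. ROWS is JSON, a list of rows, each an object with "delta_pos": the shift along the tool's x, y, z in mm, a list of three; "yaw": the turn about the tool's y in rad. A call has 1 to 12 rows; each row is the pose to reach, as a shift and turn from the pose commanded when the call began, along the tool's axes at that moment; what a row does not reach only later rows make up. A row lasts 1/10 s, in which the tool goes at most 50 mm and 8.59 degrees, less where a joint would pass 70% of its speed; a pose out of reach is approached as far as the arm can. A call with a gripper value outside its range is refused whole. OPENING is the closure in counts, from 0 (fully open) to 255 (shut), set as the call begins (- or left out, the last holds). The fingers move at their own pace and stop on an object; the grip force is fixed at half the most. Time passes only in rows, so rows that repeat a pose let the fingers close. It gives the time, the measured TCP pose, the force and the opening at its end, in the units of the state.
- robot.get_obs(): the state, without advancing time (a new reading comes with each control period).
- robot.snapshot(name): name is "scene" or "top" or "wrist"; returns a dict with "image" (400x640x3 uint8, red, green, blue), "fx", "fy", "cx", "cy" (pixels), "rvec" (rotation vector, rad) and "tvec" (3), from world to camera coordinates, as OpenCV has them. Camera axes: x right, y down, z forward; pixel columns grow to the right and rows downward; lengths in m; the calibration is good to about 2 mm. A picture is of the moment at which its call begins. There is no depth.
- robot.close_job(): hands the job in, once; it reports no verdict.
The state is a dict: "time": time; "joint_positions": joint angles; "qvel": joint speeds; "joint_torque": joint torques, N m; "tool_pos": TCP position; "ee_rot": TCP orientation; "wrist_force": force on the tool from outside, world axes, zero at the start; "wrist_torque": the same for the moment, N m; "width": finger opening in m.
Only numpy, scipy, OpenCV 4.12 (cv2) and the standard library are available. Lean on these libraries where they do the work, as an engineer would, in place of code of your own. Each camera call takes 0.05 s, during which the arm holds its last target.

## Working session

There is one attempt and no reset: what is moved stays moved. The work goes in short steps, Python scripts to look and compute and a shell command to move; the robot and the scene stay as the last step left them, time stands still between calls to the robot, and variables do not carry over. Pictures are saved under pics/ and viewed, and the job is handed in when it is done.

```bash
ls; mkdir -p pics
python3 - <<'E'
from bench import robot
import cv2
print(robot.get_obs())
for n in ("scene","top","wrist"):
    s=robot.snapshot(n); cv2.imwrite(f"pics/{n}0.png",s["image"][:,:,::-1])
    print(n,s["fx"],s["cx"],s["cy"],s["rvec"],s["tvec"])
E
```

```text
pics
{'time': 0.0, 'joint_positions': array([ 1.21188005e+00,  8.79267484e-02,  1.37219855e+00, -2.47256128e-07,
        1.68359069e+00, -1.03106672e-01]), 'qvel': array([ 0.00128708, -0.00086069,  0.00170426,  0.00061711, -0.00039697,
       -0.00145916]), 'joint_torque': array([-1.35183367e-03, -3.40165544e+01, -3.02432764e+01,  7.16515118e-02,
        3.27566627e-02, -1.68585243e-04]), 'tool_pos': array([0.13898704, 0.53160208, 0.20434787]), 'ee_rot': array([-1.57057803,  0.00211208,  1.31498692]), 'wrist_force': array([-0.06623069,  0.27257232,  0.08161991]), 'wrist_torque': array([ 0.0474904 ,  0.03100342, -0.00355375]), 'width': 0.09398642116799534}
scene 467.3926900574409 320.25672951772555 202.29054930639083 [ 2.06732271 -1.08090804  0.47847806] [-0.27313029  0.43958668  1.04752905]
top 362.30397450739474 322.41314620359964 206.2963601930416 [ 2.17860133 -2.16552031  0.16433639] [0.02812726 0.57384188 1.39760071]
wrist 324.81572376713564 316.80245781603236 202.35464570973434 [-2.32786112 -1.79690017 -0.21568785] [-0.54797903 -0.02471196  0.39085556]
```

View pics/top0.png

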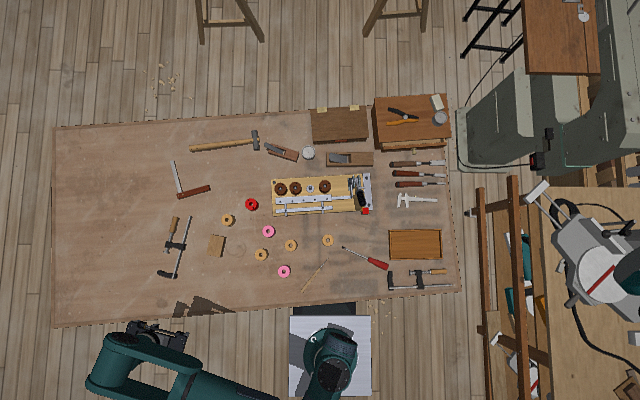

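View pics/scene0.png

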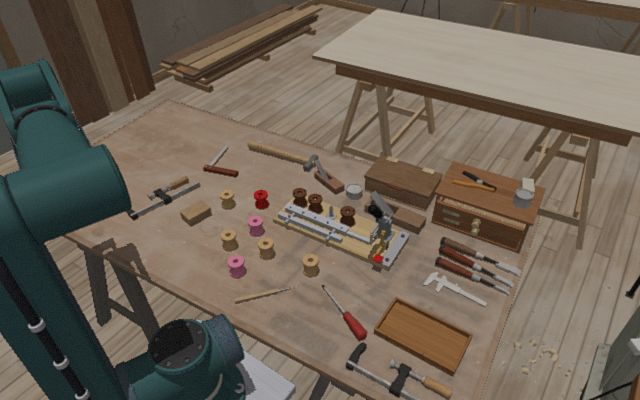

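View pics/wrist0.png

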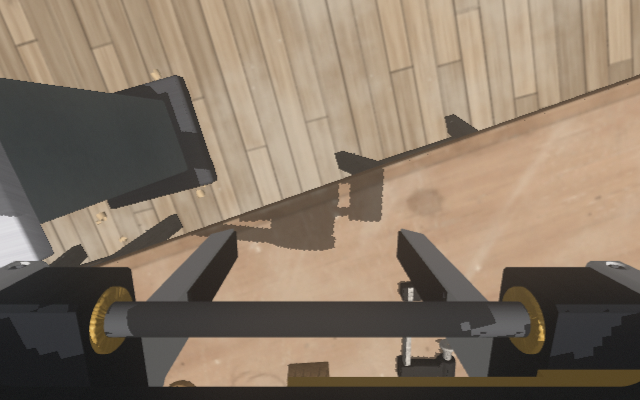

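```bash
cat > h.py <<'E'
import numpy as np, cv2
from bench import robot
from scipy.spatial.transform import Rotation as Ro
def snap(n,save=None):
    s=robot.snapshot(n)
    if save: cv2.imwrite(f"pics/{save}.png",s["image"][:,:,::-1])
    s["K"]=np.array([[s["fx"],0,s["cx"]],[0,s["fy"],s["cy"]],[0,0,1.]])
    s["R"]=cv2.Rodrigues(np.array(s["rvec"]))[0]; s["t"]=np.array(s["tvec"]); return s
def ray(s,uv,z):
    d=s["R"].T@np.linalg.solve(s["K"],np.r_[uv,1.]); c=-s["R"].T@s["t"]
    return c+d*(z-c[2])/d[2]
def proj(s,p):
    q=s["K"]@(s["R"]@np.array(p,float)+s["t"]); return q[:2]/q[2]
def crop(s,x0,y0,x1,y1,k,name):
    cv2.imwrite(f"pics/{name}.png",cv2.resize(s["image"][y0:y1,x0:x1,::-1],None,fx=k,fy=k,interpolation=cv2.INTER_CUBIC))
def tri(a,ua,b,ub):
    P=lambda s:np.c_[s["R"],s["t"]]
    n=lambda s,u:np.linalg.solve(s["K"],np.r_[u,1.])[:2].reshape(2,1)
    X=cv2.triangulatePoints(P(a),P(b),n(a,ua),n(b,ub)); return (X[:3]/X[3]).ravel()
def pose():
    o=robot.get_obs(); return np.array(o["tool_pos"]),Ro.from_euler("xyz",o["ee_rot"]).as_matrix(),o
def go(p,yaw=None):
    "delta in tool mm and turn to reach world TCP p"
    x,R,o=pose(); d=R.T@(np.array(p)-x)*1000
    w=o["ee_rot"][2]
    print("delta",d.round(1),"turn",None if yaw is None else round(-(yaw-w),3), "at",x.round(4),"yaw",round(w,4))
E
python3 - <<'E'
from h import *
t=snap("top"); s=snap("scene")
print("cam", (-t["R"].T@t["t"]).round(3),(-s["R"].T@s["t"]).round(3))
crop(t,210,165,410,280,4,"topc"); crop(s,190,160,420,300,3,"scc")
for u in [(228,220),(261,255),(291,245),(328,240),(281,188),(310,188),(325,187),(415,244)]: print(u,ray(t,u,.048).round(3))
E
```

```text
cam [0.399 0.073 1.455] [-0.248 -0.523  1.015]
(228, 220) [0.516 0.397 0.048]
(261, 255) [0.382 0.267 0.048]
(291, 245) [0.421 0.152 0.048]
(328, 240) [0.441 0.01  0.048]
(281, 188) [0.643 0.195 0.048]
(310, 188) [0.644 0.081 0.048]
(325, 187) [0.649 0.022 0.048]
(415, 244) [ 0.427 -0.329  0.048]
```

View pics/topc.png

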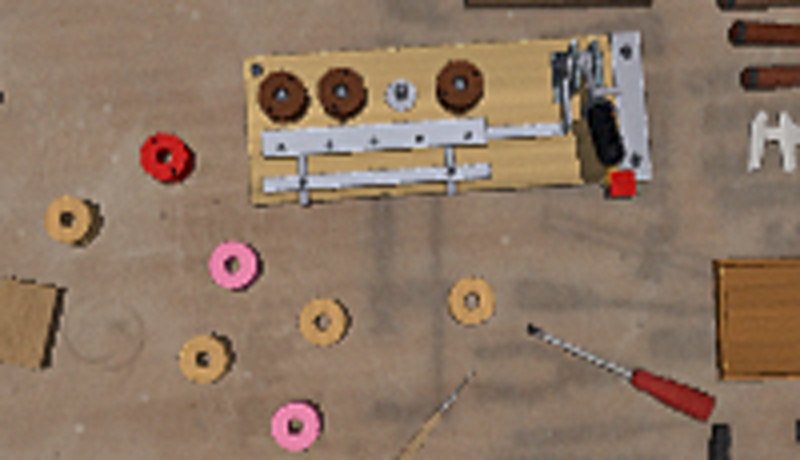

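View pics/scc.png

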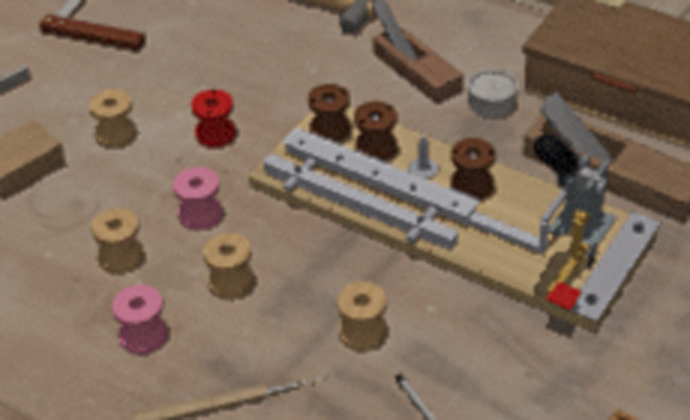

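Candidates (top px): pale blanks are (228,220), (261,255), (291,245) and (328,240). The pink spools (268,231) and (283,271) and the red one (251,204) are look-alikes to leave. The dark drilled spools are (281,188), (295,188) and (325,187), and seat 3 (310,188) is empty. Both crops confirm this, so next I'll measure them.

```bash
cat >> h.py <<'E'
def blobs(s,kind,amin=40):
    hsv=cv2.cvtColor(s["image"],cv2.COLOR_RGB2HSV); H,S,V=cv2.split(hsv)
    if kind=="beech": m=(H>=12)&(H<=22)&(S>85)&(V>165)
    if kind=="walnut": m=((H<=12)|(H>175))&(S>110)&(V<150)&(V>45)
    m=(m*255).astype(np.uint8)
    out=[]
    for c in cv2.findContours(m,cv2.RETR_EXTERNAL,cv2.CHAIN_APPROX_NONE)[0]:
        a=cv2.contourArea(c)
        if a>=amin and len(c)>=5:
            (u,v),ax,an=cv2.fitEllipse(cv2.convexHull(c)); out.append((u,v,a,ax))
    return out
E
python3 - <<'E'
from h import *
t=snap("top"); s=snap("scene")
for n,cam in(("top",t),("scene",s)):
  hsv=cv2.cvtColor(cam["image"],cv2.COLOR_RGB2HSV)
  pts={"top":[(324,240),(224,220),(278,191),(240,230),(276,180)],"scene":[(311,254),(300,191)]}[n]
  for p in pts: print(n,p,hsv[p[1],p[0]])
  for k,z in(("beech",.048),("walnut",.069)):
    for b in blobs(cam,k):
        if b[2]<600 : print(n,k,np.round(b[:3],1),np.round(b[3],1),ray(cam,b[:2],z).round(4))
x,R,o=pose(); w=snap("wrist"); print(proj(w,x), "cam in tool",R.T@(-w["R"].T@w["t"]-x),"axis",R.T@w["R"].T@[0,0,1])
E
```

```text
top (324, 240) [ 17 132 190]
top (224, 220) [ 16 130 190]
top (278, 191) [ 10 161  98]
top (240, 230) [ 14  66 150]
top (276, 180) [ 18 110 187]
top beech [260.  254.4  88. ] [11.  11.3] [0.3843 0.2707 0.048 ]
top beech [289.9 245.1  84.5] [10.9 11.1] [0.4203 0.1566 0.048 ]
top beech [327.6 239.8  81. ] [10.7 10.9] [0.4414 0.0115 0.048 ]
top beech [226.2 219.3  86. ] [10.7 11.4] [0.5183 0.4042 0.048 ]
top beech [303.9 204.5  97. ] [ 4.2 47.4] [0.5783 0.1045 0.048 ]
top beech [343.4 204.8 213. ] [13.5 40.8] [ 0.5787 -0.0503  0.048 ]
top walnut [538.5 356.2  62.5] [12.3 21.9] [ 0.0118 -0.7771  0.069 ]
top walnut [516.1 292.6  49.5] [ 6.4 22.6] [ 0.2443 -0.7063  0.069 ]
top walnut [600.5 279.5 105. ] [11.  38.5] [ 0.294  -1.0398  0.069 ]
top walnut [378.2 262.8 102. ] [ 7.5 23. ] [ 0.3545 -0.1807  0.069 ]
top walnut [516.9 259.4 138. ] [12.7 51.9] [ 0.3692 -0.7174  0.069 ]
top walnut [192.6 191.3 140. ] [ 6.7 41.1] [0.6234 0.5311 0.069 ]
top walnut [279.9 188.4  84.5] [10.9 11.1] [0.638  0.1975 0.069 ]
top walnut [406.8 183.8  72.5] [ 4.4 39.1] [ 0.6607 -0.2975  0.069 ]
top walnut [294.
[... 1260 characters left out ...]
073 -0.2961  0.069 ]
scene walnut [348.4 214.8 116.5] [13.7 20.4] [0.6391 0.0112 0.069 ]
scene walnut [314.5 198.8  96.5] [10.6 13. ] [0.6417 0.1384 0.069 ]
scene walnut [261.1 199.9 117.5] [15.5 18. ] [0.5438 0.2725 0.069 ]
scene walnut [300.1 196.6 113. ] [14.  19.3] [0.6249 0.1815 0.069 ]
scene walnut [504.1 192.   80.5] [ 8.3 25.9] [ 1.0052 -0.3358  0.069 ]
scene walnut [220.2 170.3 163.5] [ 8.8 37.4] [0.5827 0.4866 0.069 ]
scene walnut [139.1  64.6  82.5] [16.1 31.7] [0.9684 1.3935 0.069 ]
scene walnut [123.7  35.2 369. ] [34.6 66.8] [1.1594 1.7598 0.069 ]
[318.54402502 243.66814104] cam in tool [-0.00089933 -0.17957943  0.06941164] axis [-6.01331247e-04  9.70783280e-01 -2.39957207e-01]
```

Run:
```python
from h import *
t=snap("top"); s=snap("scene")
crop(t,340,160,460,300,5,"tt"); crop(s,340,170,500,390,3.5,"ss") if 0 else crop(s,340,170,500,390,2.7,"ss")
for cam in (t,s):
    H,S,V=cv2.split(cv2.cvtColor(cam["image"],cv2.COLOR_RGB2HSV))
    print(cv2.cvtColor(cam["image"],cv2.COLOR_RGB2HSV)[244,415])
```

```text
[ 14 166 138]
[ 13  63 118]
```

View pics/tt.png

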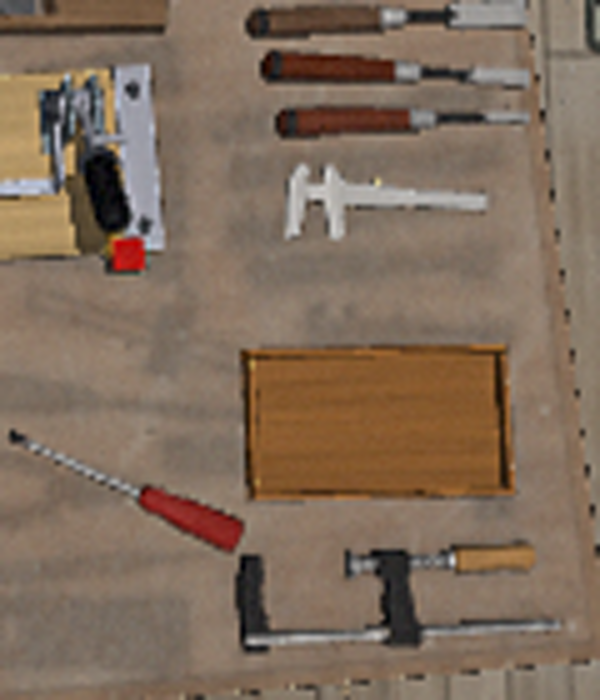

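View pics/ss.png

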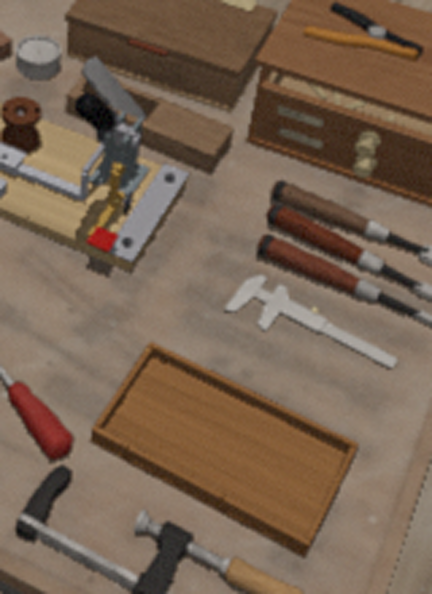

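Run:
```python
from h import *
t=snap("top"); s=snap("scene")
c=[ray(t,u,.022) for u in [(388.4,229.8),(441.6,229.2),(442.6,258.8),(390,259.6)]]
for x in c: print(x.round(3))
print("tray c",np.mean(c,0).round(4))
c=[ray(s,(340+u/2.7,170+v/2.7),.022) for u,v in [(153,346),(356,446),(305,551),(94,432)]]
for x in c: print(x.round(3))
print("tray c",np.mean(c,0).round(4))
print("grip",tri(t,(361.4,198),s,(375.2,211.5)),"tab",tri(t,(365.6,210.8),s,(378.1,258.5)), ray(t,(365.6,210.8),.043))
# jig corners pivot estimate
d=np.array([[.638,.1975],[.6426,.1397],[.6501,.0247]]); k=np.array([0,1,3.])
A=np.c_[np.ones(3),k]; f=np.linalg.lstsq(A,d,rcond=None)[0]; print("seats",[(f[0]+f[1]*i).round(4) for i in range(4)], "yaw",np.arctan2(f[1][0],-f[1][1]))
go([.638,.1975,.2],.07); go([.638,.1975,.05],.07)
```

```text
[ 0.483 -0.232  0.022]
[ 0.487 -0.446  0.022]
[ 0.37  -0.445  0.022]
[ 0.366 -0.236  0.022]
tray c [ 0.4263 -0.3397  0.022 ]
[ 0.482 -0.24   0.022]
[ 0.487 -0.443  0.022]
[ 0.365 -0.446  0.022]
[ 0.365 -0.242  0.022]
tray c [ 0.4248 -0.3424  0.022 ]
grip [ 0.58667493 -0.10316612  0.17968209] tab [ 0.55647159 -0.13884538  0.04422446] [ 0.55609625 -0.13836427  0.043     ]
seats [array([0.6382, 0.1974]), array([0.6422, 0.1398]), array([0.6462, 0.0822]), array([0.6502, 0.0247])] yaw 0.06922683442876076
delta [-197.5    5.5 -567.3] turn 1.245 at [0.1392 0.5321 0.2055] yaw 1.315
delta [-197.6  155.5 -567.3] turn 1.245 at [0.1392 0.5321 0.2055] yaw 1.315
```

```bash
python3 -m handwheel '[{"delta_pos":[-197,-5,-567],"yaw":1.245},{"delta_pos":[-197,-5,-567],"yaw":1.245},{"delta_pos":[-197,-5,-567],"yaw":1.245},{"delta_pos":[-197,-5,-567],"yaw":1.245},{"delta_pos":[-197,-5,-567],"yaw":1.245},{"delta_pos":[-197,-5,-567],"yaw":1.245},{"delta_pos":[-197,-5,-567],"yaw":1.245},{"delta_pos":[-197,-5,-567],"yaw":1.245},{"delta_pos":[-197,-5,-567],"yaw":1.245},{"delta_pos":[-197,-5,-567],"yaw":1.245},{"delta_pos":[-197,-5,-567],"yaw":1.245},{"delta_pos":[-197,-5,-567],"yaw":1.245}]' 0
```

```text
time: 1.8
tool_pos: [0.6392, 0.1968, 0.2106]
ee_rot: [-1.57, -0.0, 0.07]
wrist_force: [-0.1, 1.3, -0.1]
width: 0.0938
```

Run:
```python
from h import *
w=snap("wrist","w1")
for i,p in enumerate([(.6382,.1974),(.6422,.1398),(.6462,.0822),(.6502,.0247)]): print(i+1,proj(w,[*p,.069]).round(1))
```

```text
1 [316.3 191.2]
2 [316.3 244.8]
3 [316.3 294.4]
4 [316.4 340.1]
```

View pics/w1.png

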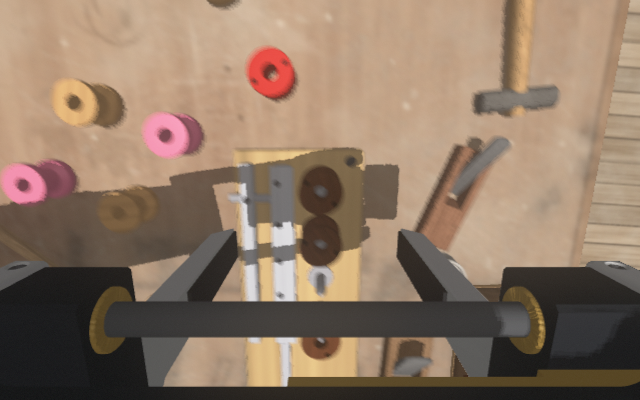

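Run:
```python
from h import *
w=snap("wrist"); crop(w,230,140,410,300,4,"w1c")
H,S,V=cv2.split(cv2.cvtColor(w["image"],cv2.COLOR_RGB2HSV))
print([(int(H[y,x]),int(S[y,x]),int(V[y,x])) for x,y in((310,180),(330,200),(321,225),(321,355),(270,75))])
m=(((H<=13)&(S>110)&(V<130)&(V>20))*255).astype(np.uint8); m[:, :295]=0;m[:,350:]=0
m=cv2.morphologyEx(m,cv2.MORPH_OPEN,np.ones((5,5)))
for c in cv2.findContours(m,cv2.RETR_EXTERNAL,cv2.CHAIN_APPROX_NONE)[0]:
    if cv2.contourArea(c)>200: e=cv2.fitEllipse(cv2.convexHull(c)); print(np.round(e[0]+e[1],1),cv2.contourArea(c),ray(w,e[0],.069).round(4))
# bench blank seen
```

```text
[(4, 19, 94), (18, 103, 121), (11, 114, 74), (18, 106, 221), (1, 178, 236)]
[318.4 344.7  13.3  27.1] 208.0 [0.6575 0.0132 0.069 ]
[320.4 224.1  22.9  37.3] 279.5 [0.6506 0.1568 0.069 ]
[312.9 182.7  42.1  48.8] 1378.0 [0.6403 0.1995 0.069 ]
```

View pics/w1c.png

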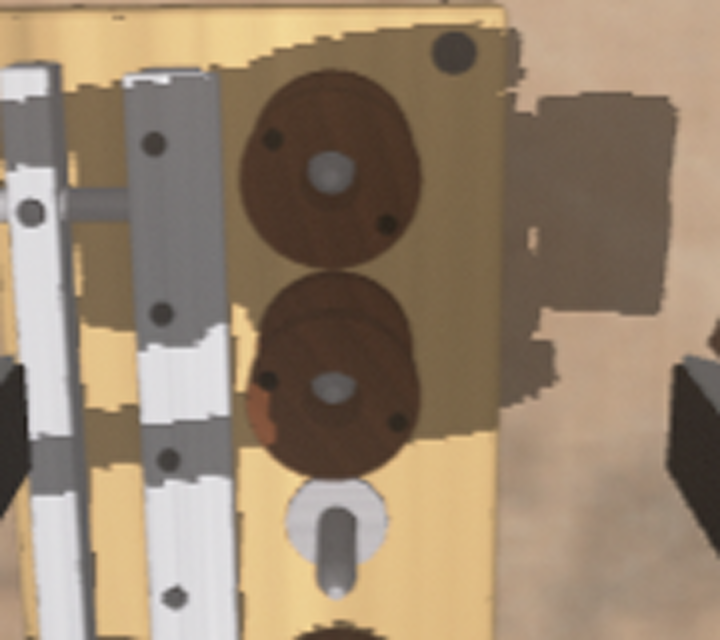

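Run:
```python
from h import *
w=snap("wrist")
print(ray(w,(312.6,183.9),.069),ray(w,(313.5,238.5),.069),ray(w,(230+337/4,140+522/4),.022),ray(w,(230+336/4,140+590/4),.063))
go([.6395,.1975,.045],.07)
```

```text
[0.63618236 0.20121366 0.069     ] [0.64052344 0.14376706 0.069     ] [0.64440357 0.08492187 0.022     ] [0.64455582 0.08449438 0.063     ]
delta [  0.7 163.3   1.9] turn -0.004 at [0.6394 0.1957 0.2083] yaw 0.0655
```

```bash
python3 -m handwheel '[{"delta_pos":[0,0,0],"yaw":0},{"delta_pos":[0,0,0],"yaw":0}]'
python3 - <<'E'
from h import *
for i in range(5):
    w=snap("wrist"); x,R,o=pose(); print(x.round(4),o["ee_rot"].round(4),ray(w,(312.6,183.9),.069).round(4))
crop(w,230,140,410,300,4,"w2c")
E
```

```text
time: 2.15
tool_pos: [0.6367, 0.1994, 0.2112]
ee_rot: [-1.57, -0.001, 0.072]
wrist_force: [-0.5, 1.0, 0.1]
width: 0.094
[0.6366 0.1996 0.2114] [-1.5703e+00 -9.0000e-04  7.2000e-02] [0.6315 0.2071 0.069 ]
[0.6367 0.1996 0.2115] [-1.5704e+00 -1.1000e-03  7.2100e-02] [0.6315 0.2072 0.069 ]
[0.6368 0.1995 0.2115] [-1.5704e+00 -1.2000e-03  7.2000e-02] [0.6316 0.2072 0.069 ]
[0.6369 0.1993 0.2113] [-1.5705e+00 -1.1000e-03  7.1700e-02] [0.6317 0.2071 0.069 ]
[0.637  0.1991 0.2113] [-1.5705e+00 -1.0000e-03  7.1500e-02] [0.6318 0.2069 0.069 ]
```

View pics/w2c.png

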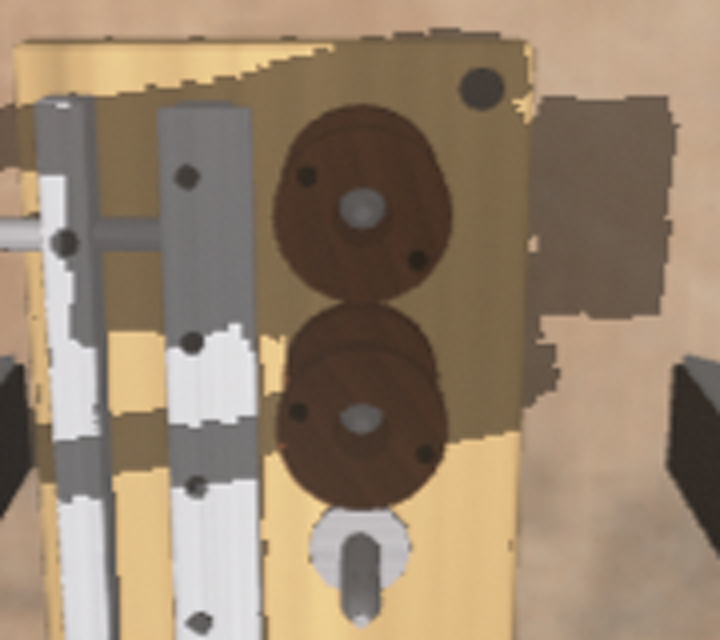

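Run:
```python
from h import *
w=snap("wrist")
f=lambda a,b:(230+a/4,140+b/4)
print(ray(w,f(362.5,213),.069),ray(w,f(364,424),.069),ray(w,f(361,549),.021),ray(w,f(361,617),.064))
go([.639,.1975,.045],.07)
```

```text
[0.6406394  0.19772564 0.069     ] [0.64523547 0.14092318 0.069     ] [0.64940017 0.08067481 0.021     ] [0.64885426 0.08173996 0.064     ]
delta [  1.6 166.1  -1.6] turn 0.001 at [0.6371 0.199  0.2111] yaw 0.0712
```

```bash
python3 -m handwheel '[{"delta_pos":[3,50,-1.5],"yaw":0},{"delta_pos":[3,100,-1.5],"yaw":0},{"delta_pos":[3,150,-1.5],"yaw":0},{"delta_pos":[3,166,-1.5],"yaw":0},{"delta_pos":[3,166,-1.5],"yaw":0},{"delta_pos":[3,166,-1.5],"yaw":0}]' 0 && python3 -m handwheel '[{"delta_pos":[0,0,0],"yaw":0},{"delta_pos":[0,0,0],"yaw":0},{"delta_pos":[0,0,0],"yaw":0},{"delta_pos":[0,0,0],"yaw":0},{"delta_pos":[0,0,0],"yaw":0},{"delta_pos":[0,0,0],"yaw":0},{"delta_pos":[0,0,0],"yaw":0}]' 255; python3 -c "
from h import *
snap('scene','s2');s=snap('scene');crop(s,220,100,420,280,3.3,'s2');go([.64,.1975,.15],.07)"
```

```text
time: 3.05
tool_pos: [0.6419, 0.1974, 0.0465]
ee_rot: [-1.57, -0.003, 0.07]
wrist_force: [-0.3, -0.7, 1.0]
width: 0.094
time: 3.75
tool_pos: [0.6407, 0.1969, 0.0444]
ee_rot: [-1.571, 0.0, 0.07]
wrist_force: [0.4, -0.1, -0.7]
width: 0.0453
delta [  -0.7 -105.6    0.6] turn -0.0 at [0.6407 0.1969 0.0444] yaw 0.07
```

View pics/s2.png

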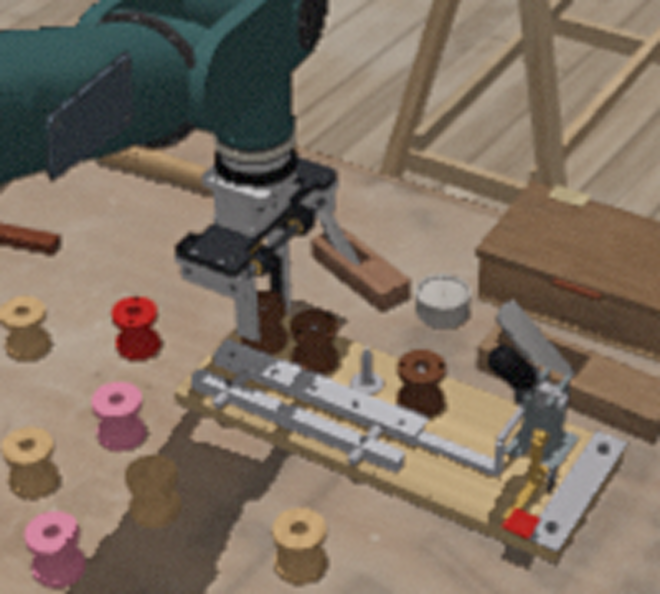

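```bash
python3 -m handwheel '[{"delta_pos":[0,-20,0],"yaw":0},{"delta_pos":[0,-50,0],"yaw":0},{"delta_pos":[0,-90,0],"yaw":0},{"delta_pos":[0,-115,0],"yaw":0},{"delta_pos":[-50,-115,0],"yaw":0},{"delta_pos":[-100,-115,0],"yaw":0},{"delta_pos":[-150,-115,0],"yaw":0},{"delta_pos":[-200,-115,0],"yaw":0},{"delta_pos":[-250,-115,0],"yaw":0},{"delta_pos":[-252,-115,-50],"yaw":0},{"delta_pos":[-252,-115,-100],"yaw":0},{"delta_pos":[-252,-115,-150],"yaw":0}]' && python3 -m handwheel '[{"delta_pos":[0,0,-432],"yaw":0},{"delta_pos":[0,0,-432],"yaw":0},{"delta_pos":[0,0,-432],"yaw":0},{"delta_pos":[0,0,-432],"yaw":0},{"delta_pos":[0,0,-432],"yaw":0},{"delta_pos":[0,0,-432],"yaw":0},{"delta_pos":[0,0,-432],"yaw":0},{"delta_pos":[0,0,-432],"yaw":0},{"delta_pos":[0,0,-432],"yaw":0},{"delta_pos":[0,0,-432],"yaw":0},{"delta_pos":[0,0,-432],"yaw":0},{"delta_pos":[0,0,-432],"yaw":0}]'; python3 -c "
from h import *
snap('scene','s3');go([.4256,-.401,.032],.07)"
```

```text
time: 5.05
tool_pos: [0.3992, 0.0291, 0.1598]
ee_rot: [-1.571, -0.002, 0.073]
wrist_force: [0.5, -0.1, -0.4]
width: 0.0454
time: 6.25
tool_pos: [0.4301, -0.4, 0.1594]
ee_rot: [-1.57, 0.0, 0.071]
wrist_force: [1.0, 0.4, -0.0]
width: 0.0452
delta [ -4.8 127.6  -0.8] turn 0.001 at [ 0.4303 -0.3999  0.1596] yaw 0.0714
```

View pics/s3.png

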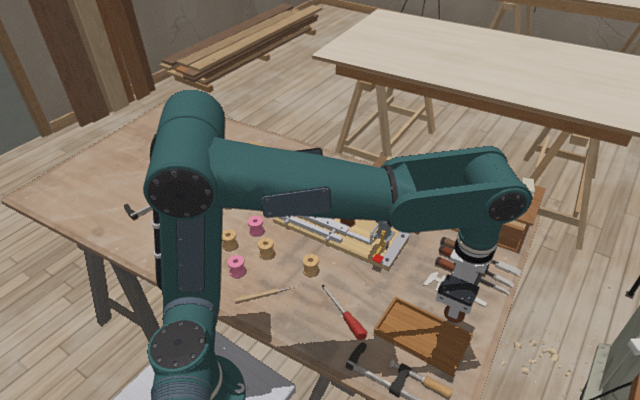

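```bash
python3 -m handwheel '[{"delta_pos":[-4,45,-1],"yaw":0},{"delta_pos":[-4,90,-1],"yaw":0},{"delta_pos":[-4,118,-1],"yaw":0},{"delta_pos":[-4,124,-1],"yaw":0},{"delta_pos":[-4,129,-1],"yaw":0},{"delta_pos":[-4,129,-1],"yaw":0},{"delta_pos":[-4,129,-1],"yaw":0}]' && python3 -m handwheel '[{"delta_pos":[0,0,0],"yaw":0},{"delta_pos":[0,0,0],"yaw":0},{"delta_pos":[0,0,0],"yaw":0},{"delta_pos":[0,0,0],"yaw":0},{"delta_pos":[0,-15,0],"yaw":0},{"delta_pos":[0,-50,0],"yaw":0},{"delta_pos":[0,-100,0],"yaw":0},{"delta_pos":[0,-130,0],"yaw":0},{"delta_pos":[0,-130,0],"yaw":0},{"delta_pos":[0,-130,0],"yaw":0}]' 75; python3 -c "
from h import *
s=snap('scene');crop(s,340,200,540,380,3,'s4');go([.6437,.140,.16],.07)"
```

```text
time: 7.0
tool_pos: [0.4274, -0.4035, 0.0329]
ee_rot: [-1.574, -0.003, 0.07]
wrist_force: [0.0, 0.3, -0.3]
width: 0.0455
time: 8.0
tool_pos: [0.4265, -0.403, 0.1621]
ee_rot: [-1.573, -0.002, 0.07]
wrist_force: [0.2, 0.0, -0.6]
width: 0.0664
delta [2.552e+02 4.000e-01 5.256e+02] turn -0.0 at [ 0.4259 -0.4022  0.1601] yaw 0.07
```

View pics/s4.png

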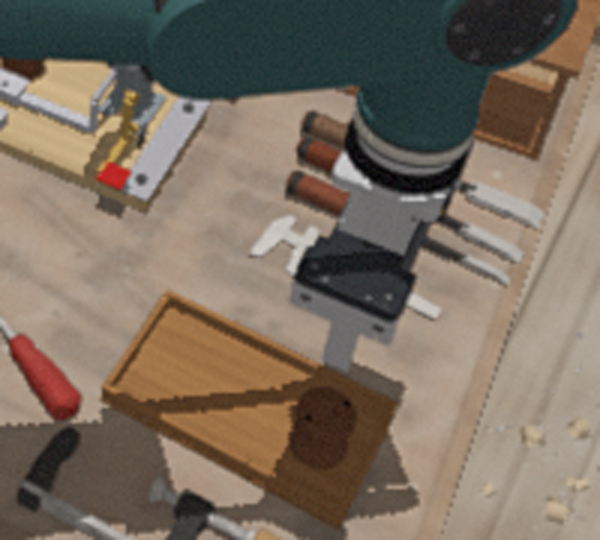

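```bash
python3 -m handwheel '[{"delta_pos":[0,0,450],"yaw":0},{"delta_pos":[0,0,450],"yaw":0},{"delta_pos":[0,0,450],"yaw":0},{"delta_pos":[0,0,450],"yaw":0},{"delta_pos":[0,0,450],"yaw":0},{"delta_pos":[0,0,450],"yaw":0},{"delta_pos":[0,0,450],"yaw":0},{"delta_pos":[0,0,450],"yaw":0},{"delta_pos":[0,0,450],"yaw":0},{"delta_pos":[50,0,476],"yaw":0},{"delta_pos":[90,0,500],"yaw":0},{"delta_pos":[130,0,525],"yaw":0}]' 40 && python3 -m handwheel '[{"delta_pos":[50,0,0.6],"yaw":0},{"delta_pos":[100,0,0.6],"yaw":0},{"delta_pos":[125,0,0.6],"yaw":0},{"delta_pos":[125,0,0.6],"yaw":0},{"delta_pos":[125,0,0.6],"yaw":0},{"delta_pos":[125,0,0.6],"yaw":0},{"delta_pos":[125,0,0.6],"yaw":0}]'; python3 -c "
from h import *
snap('wrist','w3');go([.6437,.140,.045],.07)"
```

```text
time: 9.25
tool_pos: [0.5186, 0.1317, 0.1582]
ee_rot: [-1.571, 0.004, 0.071]
wrist_force: [-0.3, -0.3, 0.5]
width: 0.0794
time: 9.95
tool_pos: [0.6424, 0.1395, 0.1609]
ee_rot: [-1.571, 0.0, 0.07]
wrist_force: [-0.0, -0.9, -0.1]
width: 0.079
delta [  1.  116.2   0.4] turn 0.0 at [0.6426 0.1395 0.1612] yaw 0.0701
```

View pics/w3.png

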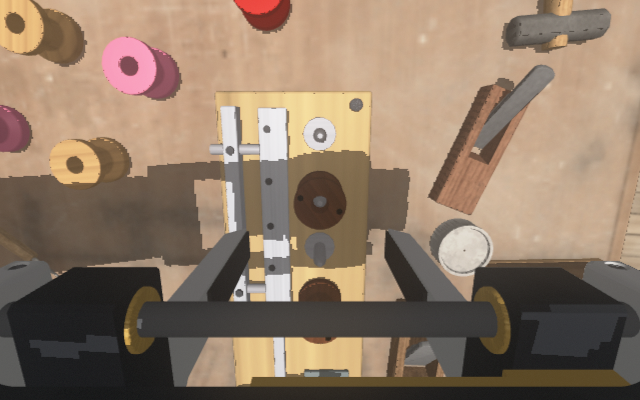

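```bash
python3 - <<'E'
from h import *
w=snap("wrist"); print(ray(w,(319.5,132.5),.021),ray(w,(319.7,134.5),.064),ray(w,(320,200),.069))
E
python3 -m handwheel '[{"delta_pos":[1,50,0.5],"yaw":0},{"delta_pos":[1,100,0.5],"yaw":0},{"delta_pos":[1,116,0.5],"yaw":0},{"delta_pos":[1,116,0.5],"yaw":0},{"delta_pos":[1,116,0.5],"yaw":0}]' && python3 -m handwheel '[{"delta_pos":[0,0,0],"yaw":0},{"delta_pos":[0,0,0],"yaw":0},{"delta_pos":[0,0,0],"yaw":0},{"delta_pos":[0,0,0],"yaw":0},{"delta_pos":[0,0,0],"yaw":0},{"delta_pos":[0,0,0],"yaw":0}]' 255; python3 -c "
from h import *
go([.4256,-.341,.16],.07)"
```

```text
[0.64072438 0.19816214 0.021     ] [0.64056344 0.19784939 0.064     ] [0.64472353 0.14297478 0.069     ]
time: 10.55
tool_pos: [0.6459, 0.1403, 0.0469]
ee_rot: [-1.57, -0.004, 0.07]
wrist_force: [0.7, -0.2, 0.8]
width: 0.079
time: 11.15
tool_pos: [0.6449, 0.1402, 0.0451]
ee_rot: [-1.571, -0.001, 0.07]
wrist_force: [-0.0, -0.1, 2.3]
width: 0.0463
delta [-252.3 -115.1 -464.6] turn -0.0 at [0.6449 0.1402 0.0451] yaw 0.07
```

```bash
python3 -m handwheel '[{"delta_pos":[0,-20,0],"yaw":0},{"delta_pos":[0,-50,0],"yaw":0},{"delta_pos":[0,-90,0],"yaw":0},{"delta_pos":[0,-115,0],"yaw":0},{"delta_pos":[-50,-115,0],"yaw":0},{"delta_pos":[-100,-115,0],"yaw":0},{"delta_pos":[-150,-115,0],"yaw":0},{"delta_pos":[-200,-115,0],"yaw":0},{"delta_pos":[-250,-115,0],"yaw":0},{"delta_pos":[-252,-115,-50],"yaw":0},{"delta_pos":[-252,-115,-100],"yaw":0},{"delta_pos":[-252,-115,-150],"yaw":0}]' && python3 -m handwheel '[{"delta_pos":[0,0,-315],"yaw":0},{"delta_pos":[0,0,-315],"yaw":0},{"delta_pos":[0,0,-315],"yaw":0},{"delta_pos":[0,0,-315],"yaw":0},{"delta_pos":[0,0,-315],"yaw":0},{"delta_pos":[0,0,-315],"yaw":0},{"delta_pos":[0,0,-315],"yaw":0},{"delta_pos":[0,0,-315],"yaw":0},{"delta_pos":[0,0,-315],"yaw":0}]'; python3 -c "
from h import *
go([.4256,-.341,.031],.07);go([.4256,-.341,.031],.07)"
```

```text
time: 12.35
tool_pos: [0.4031, -0.0278, 0.1596]
ee_rot: [-1.571, -0.002, 0.073]
wrist_force: [1.5, 0.2, -0.7]
width: 0.0467
time: 13.25
tool_pos: [0.4256, -0.3401, 0.159]
ee_rot: [-1.569, 0.0, 0.07]
wrist_force: [0.7, 0.3, -0.0]
width: 0.0462
delta [ -0.  128.   -1.2] turn 0.0 at [ 0.4256 -0.3401  0.159 ] yaw 0.0703
delta [ -0.  128.   -1.2] turn 0.0 at [ 0.4256 -0.3401  0.159 ] yaw 0.0703
```

```bash
python3 -m handwheel '[{"delta_pos":[0,45,-1],"yaw":0},{"delta_pos":[0,90,-1],"yaw":0},{"delta_pos":[0,117,-1],"yaw":0},{"delta_pos":[0,123,-1],"yaw":0},{"delta_pos":[0,128,-1],"yaw":0},{"delta_pos":[0,128,-1],"yaw":0},{"delta_pos":[0,128,-1],"yaw":0}]' && python3 -m handwheel '[{"delta_pos":[0,0,0],"yaw":0},{"delta_pos":[0,0,0],"yaw":0},{"delta_pos":[0,0,0],"yaw":0},{"delta_pos":[0,0,0],"yaw":0},{"delta_pos":[0,-15,0],"yaw":0},{"delta_pos":[0,-50,0],"yaw":0},{"delta_pos":[0,-100,0],"yaw":0},{"delta_pos":[0,-130,0],"yaw":0},{"delta_pos":[0,-130,0],"yaw":0},{"delta_pos":[0,-130,0],"yaw":0}]' 75; python3 -c "
from h import *
s=snap('scene');crop(s,340,200,540,380,3,'s5');go([.652,.0245,.16],.07)"
```

```text
time: 13.95
tool_pos: [0.4271, -0.343, 0.0337]
ee_rot: [-1.574, -0.003, 0.071]
wrist_force: [1.1, 0.1, -0.8]
width: 0.0461
time: 14.95
tool_pos: [0.4262, -0.3427, 0.163]
ee_rot: [-1.573, -0.002, 0.07]
wrist_force: [0.3, -0.1, 0.1]
width: 0.0663
delta [251.6   1.2 349.8] turn -0.0 at [ 0.4255 -0.342   0.1611] yaw 0.0699
```

View pics/s5.png

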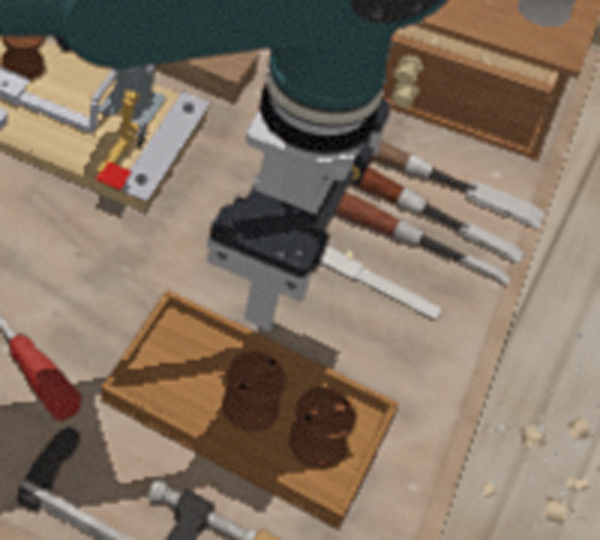

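```bash
python3 -m handwheel '[{"delta_pos":[0,0,350],"yaw":0},{"delta_pos":[0,0,350],"yaw":0},{"delta_pos":[0,0,350],"yaw":0},{"delta_pos":[0,0,350],"yaw":0},{"delta_pos":[0,0,350],"yaw":0},{"delta_pos":[0,0,350],"yaw":0},{"delta_pos":[0,0,350],"yaw":0},{"delta_pos":[50,0,350],"yaw":0},{"delta_pos":[100,0,350],"yaw":0},{"delta_pos":[150,0,350],"yaw":0},{"delta_pos":[200,0,350],"yaw":0},{"delta_pos":[250,0,350],"yaw":0}]' 40 && python3 -m handwheel '[{"delta_pos":[2,0,0],"yaw":0},{"delta_pos":[2,0,0],"yaw":0},{"delta_pos":[2,0,0],"yaw":0}]'; python3 -c "
from h import *
w=snap('wrist','w4');crop(w,240,100,400,260,4,'w4c');go([.6525,.0245,.045],.07)"
```

```text
time: 16.2
tool_pos: [0.6512, 0.0248, 0.1584]
ee_rot: [-1.57, 0.005, 0.07]
wrist_force: [0.4, 0.7, -0.2]
width: 0.0796
time: 16.5
tool_pos: [0.6512, 0.0245, 0.1604]
ee_rot: [-1.57, 0.003, 0.07]
wrist_force: [-0.8, 0.3, -0.7]
width: 0.0792
delta [  1.3 116.7  -0. ] turn -0.0 at [0.6513 0.0244 0.1617] yaw 0.0699
```

View pics/w4.png

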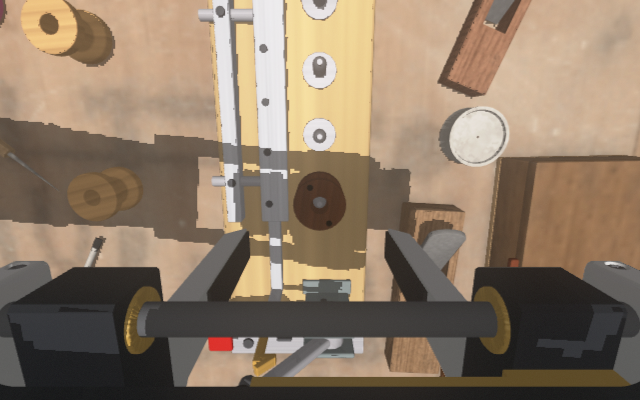

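Spool 4 is at (320,202), midway between the fingers, with empty seats 3 and 2 behind it at (319,135) and (319,69). The lever is clear at the bottom of the picture, so I'll go down.

```bash
python3 - <<'E'
from h import *
w=snap("wrist"); print(ray(w,(319.3,134.5),.021),ray(w,(319,69.5),.021))
E
python3 -m handwheel '[{"delta_pos":[1,50,0],"yaw":0},{"delta_pos":[1,100,0],"yaw":0},{"delta_pos":[1,116,0],"yaw":0},{"delta_pos":[1,116,0],"yaw":0},{"delta_pos":[1,116,0],"yaw":0}]' && python3 -m handwheel '[{"delta_pos":[0,0,0],"yaw":0},{"delta_pos":[0,0,0],"yaw":0},{"delta_pos":[0,0,0],"yaw":0},{"delta_pos":[0,0,0],"yaw":0},{"delta_pos":[0,0,0],"yaw":0},{"delta_pos":[0,0,0],"yaw":0}]' 255; python3 -c "
from h import *
go([.4256,-.281,.16],.07)"
```

```text
[0.64924061 0.08109182 0.021     ] [0.64478635 0.13965561 0.021     ]
time: 17.1
tool_pos: [0.6548, 0.0244, 0.0484]
ee_rot: [-1.571, -0.004, 0.07]
wrist_force: [-0.2, 0.5, 1.4]
width: 0.0792
time: 17.7
tool_pos: [0.6541, 0.0245, 0.0462]
ee_rot: [-1.571, -0.001, 0.07]
wrist_force: [-0.8, -0.7, 2.8]
width: 0.0461
delta [-249.2 -114.  -288.8] turn 0.0 at [0.6541 0.0245 0.0462] yaw 0.0701
```

```bash
python3 -m handwheel '[{"delta_pos":[0,-20,0],"yaw":0},{"delta_pos":[0,-50,0],"yaw":0},{"delta_pos":[0,-90,0],"yaw":0},{"delta_pos":[0,-115,0],"yaw":0},{"delta_pos":[-50,-115,0],"yaw":0},{"delta_pos":[-100,-115,0],"yaw":0},{"delta_pos":[-150,-115,0],"yaw":0},{"delta_pos":[-200,-115,0],"yaw":0},{"delta_pos":[-249,-115,0],"yaw":0},{"delta_pos":[-249,-115,-50],"yaw":0},{"delta_pos":[-249,-115,-100],"yaw":0},{"delta_pos":[-249,-115,-150],"yaw":0}]' && python3 -m handwheel '[{"delta_pos":[0,0,-139],"yaw":0},{"delta_pos":[0,0,-139],"yaw":0},{"delta_pos":[0,0,-139],"yaw":0},{"delta_pos":[0,0,-139],"yaw":0},{"delta_pos":[0,0,-139],"yaw":0}]'; python3 -c "
from h import *
go([.4256,-.281,.031],.07)"
```

```text
time: 18.9
tool_pos: [0.4152, -0.1435, 0.1607]
ee_rot: [-1.571, -0.002, 0.071]
wrist_force: [1.8, 0.5, 0.2]
width: 0.0461
time: 19.4
tool_pos: [0.4251, -0.2814, 0.1596]
ee_rot: [-1.569, 0.001, 0.068]
wrist_force: [1.0, 0.2, 0.4]
width: 0.0463
delta [7.000e-01 1.286e+02 1.000e-01] turn -0.002 at [ 0.4251 -0.2814  0.1596] yaw 0.0682
```

```bash
python3 -m handwheel '[{"delta_pos":[0,45,0],"yaw":0},{"delta_pos":[0,90,0],"yaw":0},{"delta_pos":[0,116,0],"yaw":0},{"delta_pos":[0,122,0],"yaw":0},{"delta_pos":[0,127,0],"yaw":0},{"delta_pos":[0,127,0],"yaw":0},{"delta_pos":[0,127,0],"yaw":0}]' && python3 -m handwheel '[{"delta_pos":[0,0,0],"yaw":0},{"delta_pos":[0,0,0],"yaw":0},{"delta_pos":[0,0,0],"yaw":0},{"delta_pos":[0,0,0],"yaw":0},{"delta_pos":[0,-15,0],"yaw":0},{"delta_pos":[0,-50,0],"yaw":0},{"delta_pos":[0,-100,0],"yaw":0},{"delta_pos":[0,-130,0],"yaw":0},{"delta_pos":[0,-130,0],"yaw":0},{"delta_pos":[0,-130,0],"yaw":0}]' 75; python3 -c "
from h import *
s=snap('scene');snap('scene','s6');t=snap('top','t6')
for n,c in(('top',t),('scene',s)):
  for b in blobs(c,'beech'):
    if 60<b[2]<130: print(n,np.round(b[:3],1),np.round(b[3],1),ray(c,b[:2],.048).round(4))
"
```

```text
time: 20.1
tool_pos: [0.4268, -0.2818, 0.0355]
ee_rot: [-1.573, -0.003, 0.071]
wrist_force: [0.1, 0.4, -1.4]
width: 0.0463
time: 21.1
tool_pos: [0.4257, -0.2814, 0.1639]
ee_rot: [-1.572, -0.001, 0.07]
wrist_force: [0.0, 0.5, -1.3]
width: 0.0662
top [260.  254.3  91.5] [11.3 11.5] [0.3847 0.2704 0.048 ]
top [289.9 245.1  88. ] [10.9 11.5] [0.4202 0.1566 0.048 ]
top [327.5 239.5  88. ] [11.2 11.5] [0.4426 0.0116 0.048 ]
top [226.2 219.3  87. ] [10.7 11.4] [0.5183 0.4042 0.048 ]
top [303.9 204.5 100. ] [ 4.2 47.4] [0.5783 0.1045 0.048 ]
scene [265.2 243.  117.5] [10.7 15.5] [0.4226 0.156  0.048 ]
scene [227.8 234.4 106.5] [10.1 15. ] [0.3872 0.2696 0.048 ]
scene [197.4 207.9 126. ] [12.5 27. ] [0.419  0.4302 0.048 ]
```

View pics/s6.png

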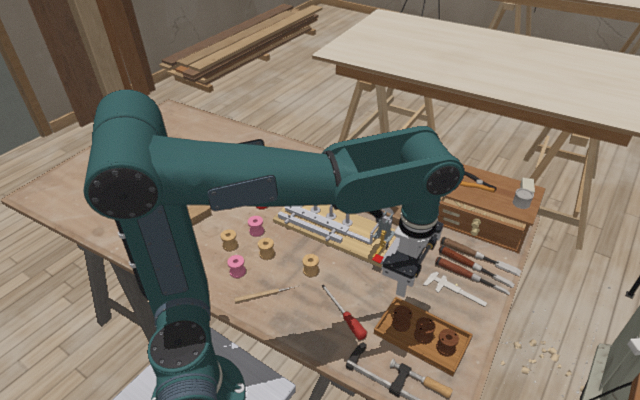

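View pics/t6.png

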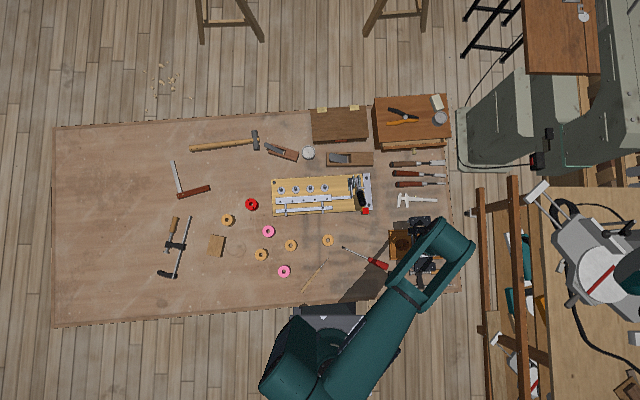

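```bash
python3 -c "
from h import *
go([.4432,.0118,.12],.07)"
```

```text
delta [ 39.1  41.9 290.1] turn -0.0 at [ 0.4246 -0.2804  0.1612] yaw 0.0699
```

```bash
python3 -m handwheel '[{"delta_pos":[0,0,50],"yaw":0},{"delta_pos":[20,0,100],"yaw":0},{"delta_pos":[39,0,150],"yaw":0},{"delta_pos":[39,0,200],"yaw":0},{"delta_pos":[39,0,250],"yaw":0},{"delta_pos":[39,20,290],"yaw":0},{"delta_pos":[39,20,290],"yaw":0},{"delta_pos":[39,20,290],"yaw":0},{"delta_pos":[39,20,290],"yaw":0}]' 20;  python3 -c "
from h import *
w=snap('wrist','w5')
H,S,V=cv2.split(cv2.cvtColor(w['image'],cv2.COLOR_RGB2HSV)); print([(H[y,x],S[y,x],V[y,x]) for x,y in((300,180),(300,200),(340,190))])
print(proj(w,[.4432,.0118,.048]))
go([.4432,.0118,.024],.07)"
```

```text
time: 22.15
tool_pos: [0.444, 0.0099, 0.1429]
ee_rot: [-1.571, 0.001, 0.069]
wrist_force: [-0.2, -0.6, 0.1]
width: 0.0868
[(np.uint8(16), np.uint8(115), np.uint8(118)), (np.uint8(16), np.uint8(116), np.uint8(125)), (np.uint8(15), np.uint8(84), np.uint8(103))]
[316.65109665 200.70756372]
delta [ -0.9 119.3   2.4] turn -0.002 at [0.4443 0.0095 0.1433] yaw 0.068
```

View pics/w5.png

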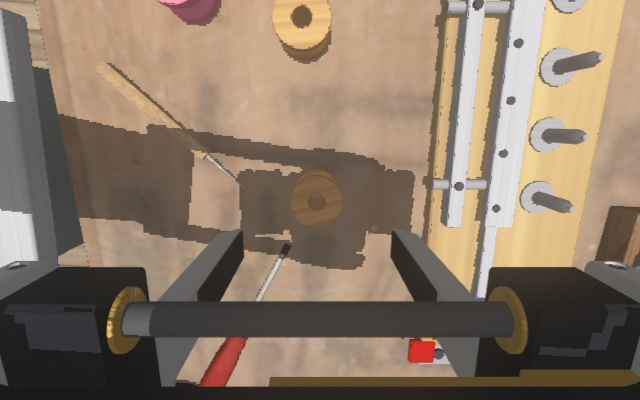

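```bash
python3 -m handwheel '[{"delta_pos":[-1,50,2.5],"yaw":0},{"delta_pos":[-1,100,2.5],"yaw":0},{"delta_pos":[-1,119,2.5],"yaw":0},{"delta_pos":[-1,119,2.5],"yaw":0},{"delta_pos":[-1,119,2.5],"yaw":0},{"delta_pos":[-1,119,2.5],"yaw":0}]' && python3 -m handwheel '[{"delta_pos":[0,0,0],"yaw":0},{"delta_pos":[0,0,0],"yaw":0},{"delta_pos":[0,0,0],"yaw":0},{"delta_pos":[0,0,0],"yaw":0},{"delta_pos":[0,0,0],"yaw":0},{"delta_pos":[0,0,0],"yaw":0},{"delta_pos":[0,0,0],"yaw":0}]' 255; python3 -c "
from h import *
go([.6528,.0240,.16],.07)"
```

```text
time: 22.8
tool_pos: [0.445, 0.0123, 0.0267]
ee_rot: [-1.572, -0.004, 0.069]
wrist_force: [-0.6, 0.5, 0.9]
width: 0.0868
time: 23.5
tool_pos: [0.443, 0.0133, 0.0245]
ee_rot: [-1.571, 0.0, 0.07]
wrist_force: [-0.2, -0.1, 0.2]
width: 0.0446
delta [ 210.1 -135.5   -4. ] turn 0.0 at [0.443  0.0133 0.0245] yaw 0.0701
```

```bash
python3 -m handwheel '[{"delta_pos":[0,-20,0],"yaw":0},{"delta_pos":[0,-70,0],"yaw":0},{"delta_pos":[0,-120,0],"yaw":0},{"delta_pos":[50,-136,-4],"yaw":0},{"delta_pos":[100,-136,-4],"yaw":0},{"delta_pos":[150,-136,-4],"yaw":0},{"delta_pos":[200,-136,-4],"yaw":0},{"delta_pos":[210,-136,-4],"yaw":0},{"delta_pos":[210,-136,-4],"yaw":0},{"delta_pos":[210,-136,-4],"yaw":0},{"delta_pos":[210,-136,-4],"yaw":0}]'; python3 -c "
from h import *
w=snap('wrist');x,R,o=pose();print(x,proj(w,x+R@[0,-.024,0]),proj(w,[.6528,.0245,.064]))
crop(w,220,140,420,300,4,'w6')
w=snap('wrist')
go([.6528,.0240,.10],.07)"
```

```text
time: 24.6
tool_pos: [0.6517, 0.0239, 0.161]
ee_rot: [-1.571, -0.0, 0.07]
wrist_force: [-0.8, -0.3, -1.5]
width: 0.0447
[0.65179387 0.02390042 0.16138139] [317.62783642 259.11475518] [318.54888541 201.78772174]
delta [ 0.8 61.5  0. ] turn -0.0 at [0.6519 0.0239 0.1615] yaw 0.0699
```

View pics/w6.png

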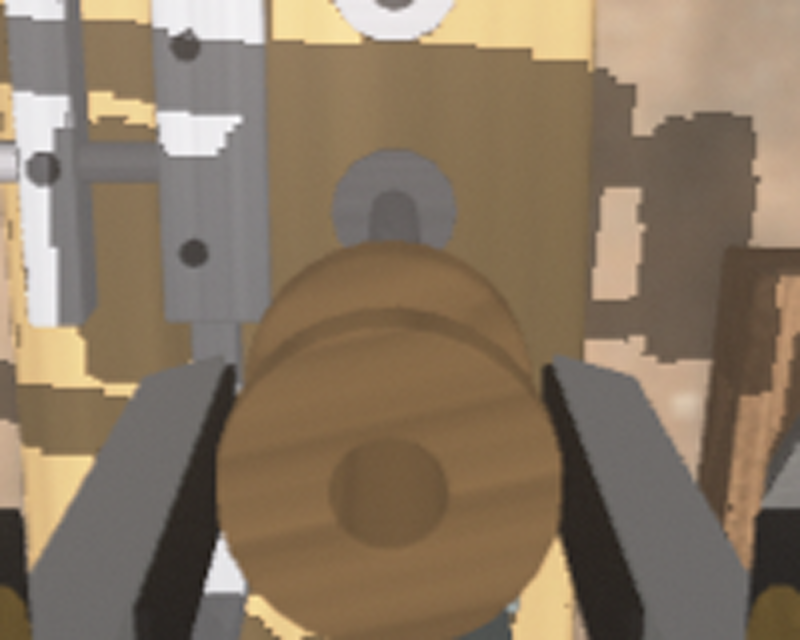

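```bash
python3 -c "
from h import *
w=snap('wrist')
print(ray(w,(318.6,192.3),.021))
x,R,o=pose(); c=ray(w,(317.4,263),x[2]+.0235); print('spool',c, 'rel tcp',(R.T@(c-x)*1000).round(1))
go([.6528,.0262,.10],.07)"
```

```text
[0.65339078 0.02363679 0.021     ]
spool [0.65193935 0.02133923 0.18506418] rel tcp [ -0.2 -23.5  -2.6]
delta [ 0.9 61.6  2.2] turn -0.0 at [0.652  0.0239 0.1616] yaw 0.0699
```

```bash
python3 -m handwheel '[{"delta_pos":[1,30,2.4],"yaw":0},{"delta_pos":[1,60,2.4],"yaw":0},{"delta_pos":[1,68,2.4],"yaw":0},{"delta_pos":[1,76,2.4],"yaw":0},{"delta_pos":[1,81,2.4],"yaw":0},{"delta_pos":[1,86,2.4],"yaw":0},{"delta_pos":[1,86,2.4],"yaw":0}]'; python3 -c "
from h import *
go([.653,.0264,.046],.07); w=snap('wrist');crop(w,220,140,420,300,3,'w7');s=snap('scene');crop(s,300,150,420,270,5,'s7')"
```

```text
time: 25.45
tool_pos: [0.6537, 0.0264, 0.0748]
ee_rot: [-1.571, -0.001, 0.07]
wrist_force: [-0.5, 0.6, -0.2]
width: 0.0447
delta [-0.8 28.8  0.1] turn -0.0 at [0.6537 0.0264 0.0748] yaw 0.0699
```

View pics/s7.png

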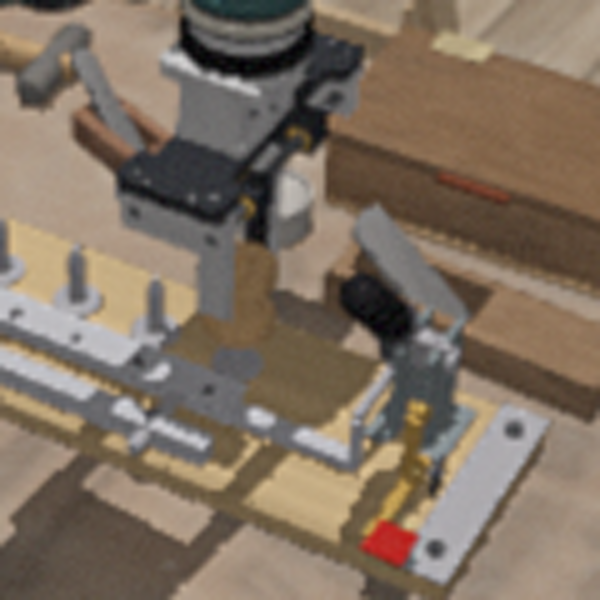

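```bash
python3 -m handwheel '[{"delta_pos":[0,10,0],"yaw":0},{"delta_pos":[0,18,0],"yaw":0},{"delta_pos":[0,24,0],"yaw":0},{"delta_pos":[0,29,0],"yaw":0},{"delta_pos":[0,29,0],"yaw":0},{"delta_pos":[0,29,0],"yaw":0}]'
```

```text
time: 26.15
tool_pos: [0.6536, 0.0265, 0.0453]
ee_rot: [-1.571, -0.0, 0.07]
wrist_force: [0.5, 0.5, 1.0]
width: 0.0444
```

```bash
python3 -m handwheel '[{"delta_pos":[0,0,0],"yaw":0},{"delta_pos":[0,0,0],"yaw":0},{"delta_pos":[0,0,0],"yaw":0},{"delta_pos":[0,0,0],"yaw":0},{"delta_pos":[0,-15,0],"yaw":0},{"delta_pos":[0,-50,0],"yaw":0},{"delta_pos":[0,-100,0],"yaw":0},{"delta_pos":[0,-115,0],"yaw":0},{"delta_pos":[0,-115,0],"yaw":0},{"delta_pos":[0,-115,0],"yaw":0}]' 60; python3 -c "
from h import *
s=snap('scene');crop(s,180,150,420,290,3,'s8');t=snap('top','t8')
for n,c in(('top',t),('scene',s)):
  for b in blobs(c,'beech'):
    if 60<b[2]<130: print(n,np.round(b[:3],1),np.round(b[3],1),ray(c,b[:2],.048).round(4))
go([.4215,.1560,.12],.07)
"
```

```text
time: 27.15
tool_pos: [0.6532, 0.0264, 0.1599]
ee_rot: [-1.571, 0.001, 0.07]
wrist_force: [0.7, -0.2, -1.4]
width: 0.0717
top [260.  254.3  91.5] [11.3 11.5] [0.3847 0.2704 0.048 ]
top [289.8 245.2  88. ] [11.2 11.4] [0.4201 0.157  0.048 ]
top [226.2 219.3  86. ] [10.7 11.4] [0.5183 0.4042 0.048 ]
scene [265.3 242.9 117. ] [10.5 15.6] [0.4231 0.1561 0.048 ]
scene [227.8 234.4 106.5] [10.1 15. ] [0.3872 0.2696 0.048 ]
scene [505.5 219.5  75.5] [ 5.1 47.7] [ 0.9074 -0.3779  0.048 ]
scene [226.2 193.8  76. ] [ 8.4 13.4] [0.5206 0.4036 0.048 ]
scene [261.2  33.3  87.5] [ 6.7 50.1] [1.6244 1.2    0.048 ]
delta [-220.9   38.7  145.3] turn 0.0 at [0.6522 0.0265 0.1575] yaw 0.07
```

View pics/s8.png

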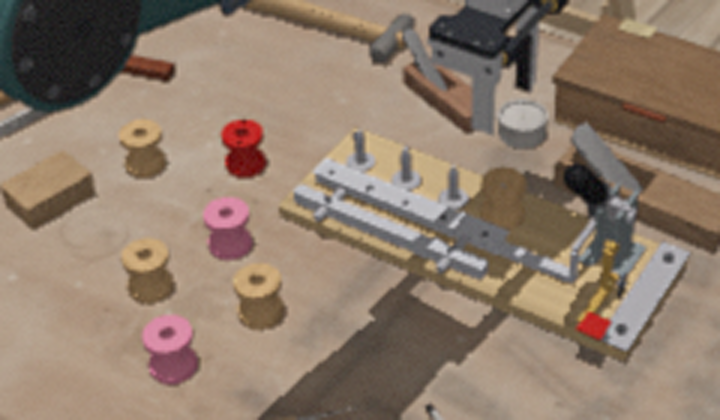

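```bash
python3 -m handwheel '[{"delta_pos":[-50,0,0],"yaw":0},{"delta_pos":[-90,0,30],"yaw":0},{"delta_pos":[-125,0,65],"yaw":0},{"delta_pos":[-160,0,100],"yaw":0},{"delta_pos":[-190,15,130],"yaw":0},{"delta_pos":[-221,35,144.5],"yaw":0},{"delta_pos":[-221,35,144.5],"yaw":0},{"delta_pos":[-221,35,144.5],"yaw":0},{"delta_pos":[-221,35,144.5],"yaw":0}]' 20; python3 -c "
from h import *
w=snap('wrist','w9');print(proj(w,[.4215,.1555,.048]))
go([.4215,.1555,.024],.07)"
```

```text
time: 28.15
tool_pos: [0.4242, 0.1548, 0.1257]
ee_rot: [-1.571, -0.001, 0.069]
wrist_force: [-0.9, 0.1, 0.5]
width: 0.0866
[314.045304   206.93604576]
delta [ -3.2 102.2   1. ] turn -0.001 at [0.4246 0.1547 0.1262] yaw 0.0688
```

View pics/w9.png

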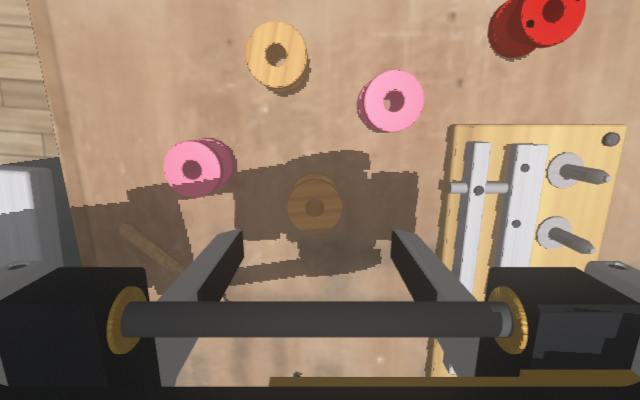

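```bash
python3 -m handwheel '[{"delta_pos":[-2.5,50,0],"yaw":0},{"delta_pos":[-2.5,90,0],"yaw":0},{"delta_pos":[-2.5,102,0],"yaw":0},{"delta_pos":[-2.5,102,0],"yaw":0},{"delta_pos":[-2.5,102,0],"yaw":0},{"delta_pos":[-2.5,102,0],"yaw":0}]' && python3 -m handwheel '[{"delta_pos":[0,0,0],"yaw":0},{"delta_pos":[0,0,0],"yaw":0},{"delta_pos":[0,0,0],"yaw":0},{"delta_pos":[0,0,0],"yaw":0},{"delta_pos":[0,0,0],"yaw":0},{"delta_pos":[0,0,0],"yaw":0},{"delta_pos":[0,0,0],"yaw":0}]' 255; python3 -c "
from h import *
go([.649,.0825,.16],.07)"
```

```text
time: 28.8
tool_pos: [0.423, 0.1553, 0.0261]
ee_rot: [-1.57, -0.005, 0.07]
wrist_force: [-0.5, -0.3, 0.3]
width: 0.0865
time: 29.5
tool_pos: [0.4206, 0.155, 0.0235]
ee_rot: [-1.571, -0.0, 0.07]
wrist_force: [0.3, -0.4, 0.7]
width: 0.0448
delta [ 222.8 -136.5  -88.3] turn 0.0 at [0.4206 0.155  0.0235] yaw 0.07
```

```bash
python3 -m handwheel '[{"delta_pos":[0,-20,0],"yaw":0},{"delta_pos":[0,-70,0],"yaw":0},{"delta_pos":[0,-120,0],"yaw":0},{"delta_pos":[40,-136,-20],"yaw":0},{"delta_pos":[80,-136,-40],"yaw":0},{"delta_pos":[120,-136,-60],"yaw":0},{"delta_pos":[160,-136,-80],"yaw":0},{"delta_pos":[200,-136,-88],"yaw":0},{"delta_pos":[223,-136,-88],"yaw":0},{"delta_pos":[223,-136,-88],"yaw":0},{"delta_pos":[223,-136,-88],"yaw":0},{"delta_pos":[223,-136,-88],"yaw":0}]'
cat >> h.py <<'E'
def held(name):
    w=snap('wrist'); x,R,o=pose(); crop(w,220,140,420,300,4,name)
    print("tcp",x.round(4),"pred bore top",(proj(w,x+R@[0,-.0235,0])-[220,140])*4); return w,x,R
E
python3 -c "
from h import *
held('w10')
go([.649,.0825,.076],.07)"
```

```text
time: 30.7
tool_pos: [0.648, 0.083, 0.1595]
ee_rot: [-1.571, 0.001, 0.07]
wrist_force: [-0.5, -0.0, -1.3]
width: 0.0449
tcp [0.6481 0.0831 0.1599] pred bore top [390.44111473 474.37647978]
delta [ 0.9 83.9 -0.6] turn 0.001 at [0.6481 0.0831 0.1599] yaw 0.0706
```

View pics/w10.png

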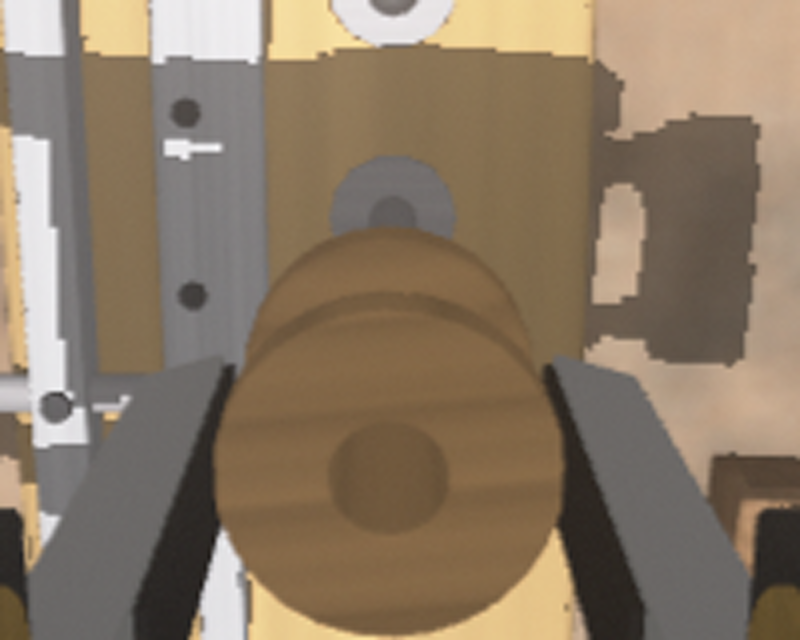

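```bash
python3 -m handwheel '[{"delta_pos":[1,30,-0.7],"yaw":0},{"delta_pos":[1,58,-0.7],"yaw":0},{"delta_pos":[1,66,-0.7],"yaw":0},{"delta_pos":[1,74,-0.7],"yaw":0},{"delta_pos":[1,80,-0.7],"yaw":0},{"delta_pos":[1,85,-0.7],"yaw":0},{"delta_pos":[1,85,-0.7],"yaw":0}]' && python3 -m handwheel '[{"delta_pos":[0,10,0],"yaw":0},{"delta_pos":[0,18,0],"yaw":0},{"delta_pos":[0,24,0],"yaw":0},{"delta_pos":[0,30,0],"yaw":0},{"delta_pos":[0,30,0],"yaw":0},{"delta_pos":[0,30,0],"yaw":0}]'
```

```text
time: 31.45
tool_pos: [0.6502, 0.0821, 0.0747]
ee_rot: [-1.571, -0.0, 0.07]
wrist_force: [0.2, -0.6, -1.5]
width: 0.0447
time: 32.05
tool_pos: [0.6503, 0.0822, 0.0442]
ee_rot: [-1.571, -0.0, 0.07]
wrist_force: [-0.9, -0.8, 0.2]
width: 0.0446
```

```bash
python3 -m handwheel '[{"delta_pos":[0,0,0],"yaw":0},{"delta_pos":[0,0,0],"yaw":0},{"delta_pos":[0,0,0],"yaw":0},{"delta_pos":[0,0,0],"yaw":0},{"delta_pos":[0,-15,0],"yaw":0},{"delta_pos":[0,-50,0],"yaw":0},{"delta_pos":[0,-100,0],"yaw":0},{"delta_pos":[0,-115,0],"yaw":0},{"delta_pos":[0,-115,0],"yaw":0},{"delta_pos":[0,-115,0],"yaw":0}]' 60; python3 -c "
from h import *
s=snap('scene');crop(s,180,150,420,290,3,'s9');t=snap('top','t9')
for n,c in(('top',t),('scene',s)):
  for b in blobs(c,'beech'):
    if 60<b[2]<130: print(n,np.round(b[:3],1),np.round(b[3],1),ray(c,b[:2],.048).round(4))
go([.3857,.2695,.12],.07)
"
```

```text
time: 33.05
tool_pos: [0.6498, 0.0821, 0.159]
ee_rot: [-1.571, 0.001, 0.07]
wrist_force: [0.4, -0.9, -0.5]
width: 0.0721
top [260.  254.3  91.5] [11.3 11.5] [0.3847 0.2704 0.048 ]
top [226.2 219.3  86. ] [10.7 11.4] [0.5183 0.4042 0.048 ]
scene [227.7 234.4 108.5] [10.  15.5] [0.387  0.2697 0.048 ]
scene [505.3 219.3  62.5] [ 5.  45.6] [ 0.908  -0.3772  0.048 ]
scene [226.2 193.8  77. ] [ 8.4 13.4] [0.5205 0.4038 0.048 ]
scene [281.  151.2  66. ] [ 3.4 54.6] [0.809 0.408 0.048]
delta [-249.1   37.8  205.4] turn -0.0 at [0.6488 0.082  0.1565] yaw 0.0699
```

View pics/s9.png

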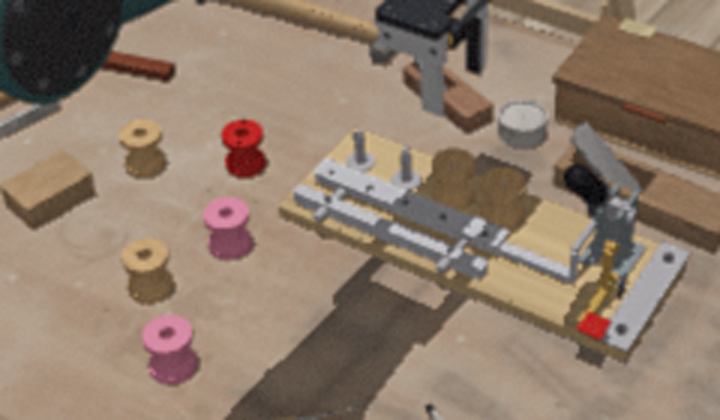

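Both are seated on seats 3 and 4. Next is blank C at (.386,.270).

```bash
python3 -m handwheel '[{"delta_pos":[-40,0,30],"yaw":0},{"delta_pos":[-75,0,60],"yaw":0},{"delta_pos":[-110,0,90],"yaw":0},{"delta_pos":[-145,0,120],"yaw":0},{"delta_pos":[-180,0,150],"yaw":0},{"delta_pos":[-215,20,180],"yaw":0},{"delta_pos":[-249,33,205],"yaw":0},{"delta_pos":[-250,33,205],"yaw":0},{"delta_pos":[-250,33,205],"yaw":0},{"delta_pos":[-250,33,205],"yaw":0}]' 20; python3 -c "
from h import *
w=snap('wrist','w11');print(proj(w,[.3857,.2695,.048]))
go([.3857,.2695,.024],.07)"
```

```text
time: 34.15
tool_pos: [0.387, 0.2686, 0.126]
ee_rot: [-1.572, 0.0, 0.069]
wrist_force: [0.6, 0.2, -0.5]
width: 0.0869
[315.8421196  206.67708343]
delta [ -1.7 102.3   1.1] turn -0.001 at [0.3875 0.2685 0.1263] yaw 0.0686
```

View pics/w11.png

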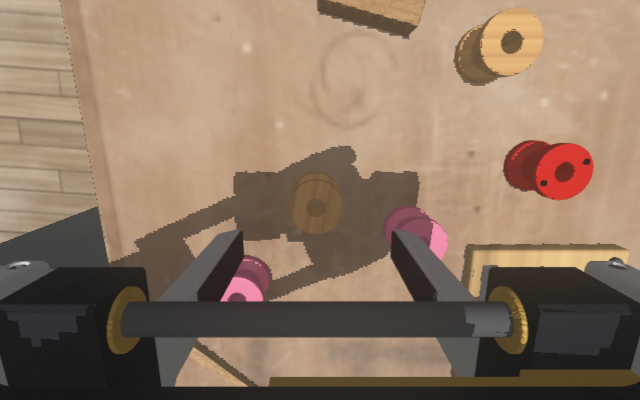

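```bash
python3 -m handwheel '[{"delta_pos":[-1.5,20,1],"yaw":0},{"delta_pos":[-1.5,50,1],"yaw":0},{"delta_pos":[-1.5,90,1],"yaw":0},{"delta_pos":[-1.5,102,1],"yaw":0},{"delta_pos":[-1.5,102,1],"yaw":0},{"delta_pos":[-1.5,102,1],"yaw":0},{"delta_pos":[-1.5,102,1],"yaw":0}]' 60 && python3 -m handwheel '[{"delta_pos":[0,0,0],"yaw":0},{"delta_pos":[0,0,0],"yaw":0},{"delta_pos":[0,0,0],"yaw":0},{"delta_pos":[0,0,0],"yaw":0},{"delta_pos":[0,0,0],"yaw":0},{"delta_pos":[0,0,0],"yaw":0}]' 255; python3 -c "
from h import *
go([.6447,.140,.16],.07)"
```

```text
time: 34.9
tool_pos: [0.3868, 0.2708, 0.0268]
ee_rot: [-1.569, -0.004, 0.07]
wrist_force: [-0.2, 0.3, -0.2]
width: 0.0719
time: 35.5
tool_pos: [0.3852, 0.2703, 0.025]
ee_rot: [-1.57, -0.001, 0.07]
wrist_force: [0.3, -1.2, 4.6]
width: 0.0459
delta [ 249.9 -134.8 -148. ] turn 0.0 at [0.3852 0.2703 0.025 ] yaw 0.0701
```

```bash
python3 -m handwheel '[{"delta_pos":[0,-20,0],"yaw":0},{"delta_pos":[0,-70,0],"yaw":0},{"delta_pos":[0,-120,0],"yaw":0},{"delta_pos":[40,-135,-25],"yaw":0},{"delta_pos":[80,-135,-50],"yaw":0},{"delta_pos":[120,-135,-75],"yaw":0},{"delta_pos":[160,-135,-100],"yaw":0},{"delta_pos":[200,-135,-125],"yaw":0},{"delta_pos":[240,-135,-148],"yaw":0},{"delta_pos":[250,-135,-148],"yaw":0},{"delta_pos":[250,-135,-148],"yaw":0},{"delta_pos":[250,-135,-148],"yaw":0}]';python3 -m handwheel '[{"delta_pos":[0,0,0],"yaw":0}]'; 
python3 -c "
from h import *
held('w12')
go([.6453,.1403,.076],.07)"
```

```text
time: 36.7
tool_pos: [0.6436, 0.1406, 0.1588]
ee_rot: [-1.57, 0.002, 0.071]
wrist_force: [-0.0, 0.5, -0.4]
width: 0.0465
time: 36.8
tool_pos: [0.6433, 0.141, 0.1598]
ee_rot: [-1.57, 0.0, 0.072]
wrist_force: [0.3, 0.1, -1.0]
width: 0.046
tcp [0.6434 0.141  0.16  ] pred bore top [390.88947362 474.53425134]
delta [ 1.8 84.  -0.8] turn 0.002 at [0.6434 0.141  0.16  ] yaw 0.0717
```

View pics/w12.png

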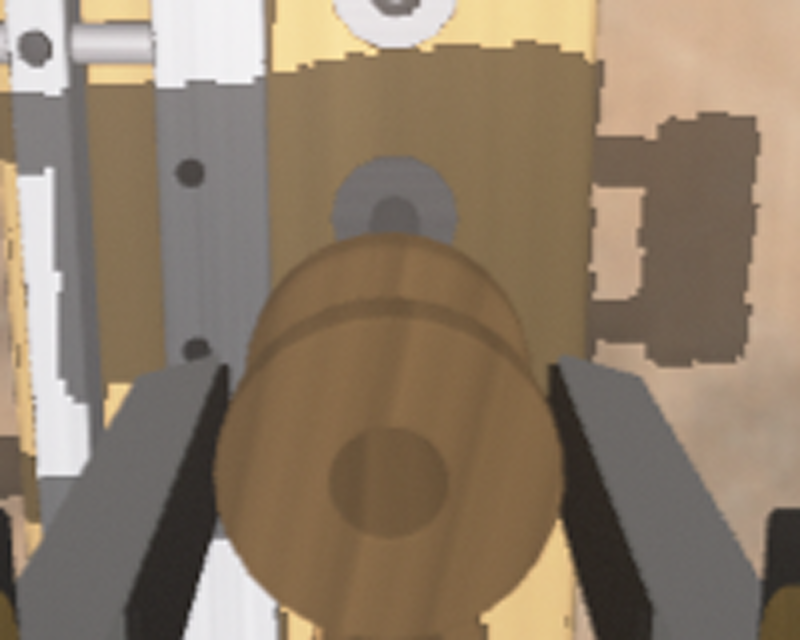

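```bash
python3 -m handwheel '[{"delta_pos":[1.7,30,-0.2],"yaw":0},{"delta_pos":[1.7,58,-0.2],"yaw":0},{"delta_pos":[1.7,66,-0.2],"yaw":0},{"delta_pos":[1.7,74,-0.2],"yaw":0},{"delta_pos":[1.7,80,-0.2],"yaw":0},{"delta_pos":[1.7,85,-0.2],"yaw":0},{"delta_pos":[1.7,85,-0.2],"yaw":0}]' && python3 -m handwheel '[{"delta_pos":[0,10,0],"yaw":0},{"delta_pos":[0,18,0],"yaw":0},{"delta_pos":[0,24,0],"yaw":0},{"delta_pos":[0,29,0],"yaw":0},{"delta_pos":[0,29,0],"yaw":0},{"delta_pos":[0,29,0],"yaw":0}]'
```

```text
time: 37.55
tool_pos: [0.6463, 0.1399, 0.0746]
ee_rot: [-1.571, -0.0, 0.07]
wrist_force: [-1.0, 0.1, -1.0]
width: 0.0466
time: 38.15
tool_pos: [0.6463, 0.14, 0.0461]
ee_rot: [-1.57, -0.0, 0.07]
wrist_force: [-2.4, 1.2, 3.7]
width: 0.0465
```

```bash
python3 -m handwheel '[{"delta_pos":[0,0,0],"yaw":0},{"delta_pos":[0,0,0],"yaw":0},{"delta_pos":[0,0,0],"yaw":0},{"delta_pos":[0,0,0],"yaw":0},{"delta_pos":[0,-15,0],"yaw":0},{"delta_pos":[0,-50,0],"yaw":0},{"delta_pos":[0,-100,0],"yaw":0},{"delta_pos":[0,-115,0],"yaw":0},{"delta_pos":[0,-115,0],"yaw":0},{"delta_pos":[0,-115,0],"yaw":0}]' 60; python3 -c "
from h import *
s=snap('scene');crop(s,180,150,420,290,3,'s10');t=snap('top','t10')
for n,c in(('top',t),('scene',s)):
  for b in blobs(c,'beech'):
    if 60<b[2]<130: print(n,np.round(b[:3],1),np.round(b[3],1),ray(c,b[:2],.048).round(4))
go([.5193,.4035,.12],.07)
"
```

```text
time: 39.15
tool_pos: [0.646, 0.1397, 0.1599]
ee_rot: [-1.571, 0.001, 0.07]
wrist_force: [1.0, -0.6, -1.1]
width: 0.0724
top [226.2 219.3  86. ] [10.7 11.4] [0.5183 0.4042 0.048 ]
scene [438.3 385.3 127. ] [10.1 30. ] [ 0.3067 -0.4321  0.048 ]
scene [347.3 210.2  98.5] [10.1 13.9] [0.6749 0.0373 0.048 ]
scene [226.2 193.7  76. ] [ 8.3 13.2] [0.5209 0.4038 0.048 ]
delta [-106.7   37.9  272.1] turn -0.0 at [0.645  0.1396 0.1574] yaw 0.07
```

View pics/s10.png

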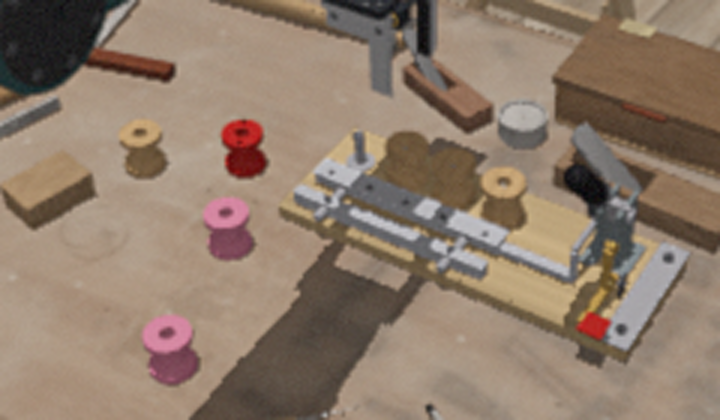

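```bash
python3 -m handwheel '[{"delta_pos":[-18,0,45],"yaw":0},{"delta_pos":[-36,0,90],"yaw":0},{"delta_pos":[-54,0,135],"yaw":0},{"delta_pos":[-72,0,180],"yaw":0},{"delta_pos":[-90,0,225],"yaw":0},{"delta_pos":[-107,33,271],"yaw":0},{"delta_pos":[-107,33,271],"yaw":0},{"delta_pos":[-107,33,271],"yaw":0},{"delta_pos":[-107,33,271],"yaw":0},{"delta_pos":[-107,33,271],"yaw":0}]' 40; python3 -c "
from h import *
w=snap('wrist','w13');print(proj(w,[.5193,.4035,.048]))
go([.5193,.4035,.024],.07)"
```

```text
time: 40.25
tool_pos: [0.522, 0.4012, 0.1281]
ee_rot: [-1.571, -0.001, 0.068]
wrist_force: [0.3, -0.2, 1.2]
width: 0.0793
[314.16410692 204.35533595]
delta [ -2.8 104.5   2.4] turn -0.002 at [0.5221 0.4013 0.1285] yaw 0.0675
```

View pics/w13.png

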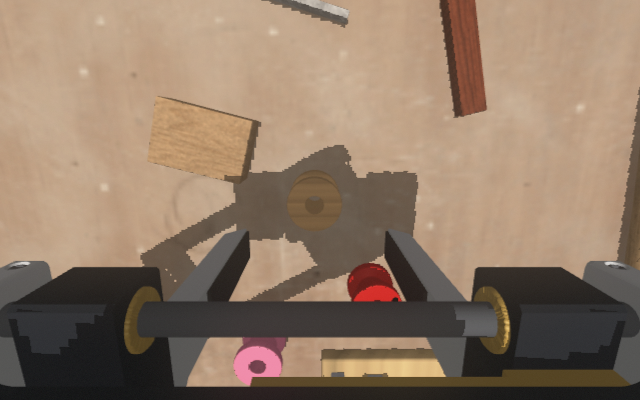

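```bash
python3 -m handwheel '[{"delta_pos":[-2.2,20,1.8],"yaw":0},{"delta_pos":[-2.2,50,1.8],"yaw":0},{"delta_pos":[-2.2,90,1.8],"yaw":0},{"delta_pos":[-2.2,104,1.8],"yaw":0},{"delta_pos":[-2.2,104,1.8],"yaw":0},{"delta_pos":[-2.2,104,1.8],"yaw":0},{"delta_pos":[-2.2,104,1.8],"yaw":0}]' 60 && python3 -m handwheel '[{"delta_pos":[0,0,0],"yaw":0},{"delta_pos":[0,0,0],"yaw":0},{"delta_pos":[0,0,0],"yaw":0},{"delta_pos":[0,0,0],"yaw":0},{"delta_pos":[0,0,0],"yaw":0},{"delta_pos":[0,0,0],"yaw":0}]' 255; python3 -c "
from h import *
go([.6413,.198,.16],.07)"
```

```text
time: 41.0
tool_pos: [0.5202, 0.4052, 0.0266]
ee_rot: [-1.568, -0.005, 0.07]
wrist_force: [0.4, 0.1, 0.3]
width: 0.0719
time: 41.6
tool_pos: [0.5186, 0.4045, 0.0241]
ee_rot: [-1.57, -0.001, 0.07]
wrist_force: [-0.6, 0.0, 2.8]
width: 0.0457
delta [ 108.1 -135.9 -214.5] turn 0.0 at [0.5186 0.4045 0.0241] yaw 0.0701
```

```bash
python3 -m handwheel '[{"delta_pos":[0,-20,0],"yaw":0},{"delta_pos":[0,-70,0],"yaw":0},{"delta_pos":[0,-120,0],"yaw":0},{"delta_pos":[22,-136,-43],"yaw":0},{"delta_pos":[44,-136,-86],"yaw":0},{"delta_pos":[66,-136,-130],"yaw":0},{"delta_pos":[88,-136,-174],"yaw":0},{"delta_pos":[108,-136,-214],"yaw":0},{"delta_pos":[108,-136,-214],"yaw":0},{"delta_pos":[108,-136,-214],"yaw":0},{"delta_pos":[108,-136,-214],"yaw":0},{"delta_pos":[108,-136,-214],"yaw":0}]'
python3 -c "
from h import *
held('w14')
go([.6413,.198,.076],.07)"
```

```text
time: 42.8
tool_pos: [0.6402, 0.2, 0.1594]
ee_rot: [-1.57, 0.0, 0.072]
wrist_force: [0.0, -0.0, 0.3]
width: 0.0455
tcp [0.6403 0.2    0.1595] pred bore top [390.77772629 473.91605187]
delta [ 0.9 83.5 -2.1] turn 0.002 at [0.6403 0.2    0.1595] yaw 0.0723
```

View pics/w14.png

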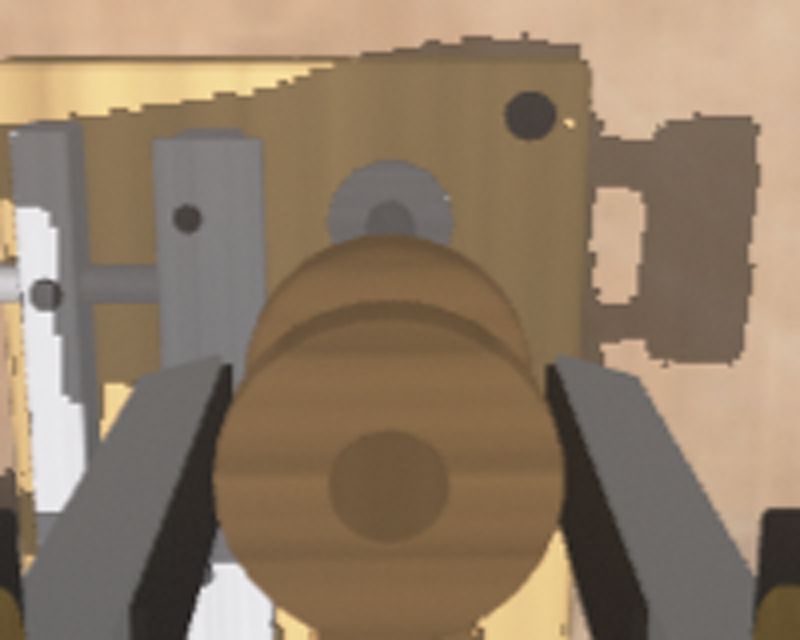

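```bash
python3 -m handwheel '[{"delta_pos":[0.8,30,0.2],"yaw":0},{"delta_pos":[0.8,58,0.2],"yaw":0},{"delta_pos":[0.8,66,0.2],"yaw":0},{"delta_pos":[0.8,72,0.2],"yaw":0},{"delta_pos":[0.8,72,0.2],"yaw":0},{"delta_pos":[0.8,72,0.2],"yaw":0}]'; python3 -c "
from h import *
go([.6413,.1992,.076],.07)"
```

```text
time: 43.45
tool_pos: [0.6426, 0.1991, 0.0893]
ee_rot: [-1.57, -0.003, 0.07]
wrist_force: [-0.2, -0.2, -0.4]
width: 0.0451
delta [-1.4 13.3  0.2] turn 0.0 at [0.6426 0.1991 0.0893] yaw 0.0704
```

```bash
python3 -m handwheel '[{"delta_pos":[-0.5,6,0.2],"yaw":0},{"delta_pos":[-0.5,12,0.2],"yaw":0},{"delta_pos":[-0.5,16,0.2],"yaw":0},{"delta_pos":[-0.5,16,0.2],"yaw":0}]' && python3 -m handwheel '[{"delta_pos":[0,10,0],"yaw":0},{"delta_pos":[0,18,0],"yaw":0},{"delta_pos":[0,23,0],"yaw":0},{"delta_pos":[0,27,0],"yaw":0},{"delta_pos":[0,27,0],"yaw":0},{"delta_pos":[0,27,0],"yaw":0}]'
```

```text
time: 43.85
tool_pos: [0.6406, 0.1986, 0.0703]
ee_rot: [-1.571, 0.002, 0.07]
wrist_force: [-0.2, 0.4, -0.3]
width: 0.0451
time: 44.45
tool_pos: [0.6412, 0.1988, 0.0451]
ee_rot: [-1.571, -0.0, 0.07]
wrist_force: [-2.8, -0.4, 2.7]
width: 0.0457
```

```bash
python3 -m handwheel '[{"delta_pos":[0,0,0],"yaw":0},{"delta_pos":[0,0,0],"yaw":0},{"delta_pos":[0,0,0],"yaw":0},{"delta_pos":[0,0,0],"yaw":0},{"delta_pos":[0,-15,0],"yaw":0},{"delta_pos":[0,-50,0],"yaw":0},{"delta_pos":[0,-100,0],"yaw":0},{"delta_pos":[0,-145,0],"yaw":0},{"delta_pos":[-50,-145,0],"yaw":0},{"delta_pos":[-100,-145,0],"yaw":0},{"delta_pos":[-150,-145,0],"yaw":0},{"delta_pos":[-150,-145,0],"yaw":0}]' 60; python3 -c "
from h import *
s=snap('scene');crop(s,180,150,420,290,3,'s11');t=snap('top','t11');crop(t,210,150,470,300,3,'t11')
for z in(.069,):
  for n,c in(('top',t),('scene',s)):
    for b in blobs(c,'beech'):
      if 60<b[2]<140: print(n,np.round(b[:3],1),np.round(b[3],1),ray(c,b[:2],z).round(4))
"
```

```text
time: 45.65
tool_pos: [0.4852, 0.1878, 0.1893]
ee_rot: [-1.571, 0.004, 0.072]
wrist_force: [0.3, -0.3, -0.7]
width: 0.0717
top [306.3 204.5  79.5] [ 4.4 36.9] [0.5761 0.0946 0.069 ]
scene [438.5 385.6  88. ] [ 7.2 29.3] [ 0.2942 -0.4346  0.069 ]
scene [343.8 212.9 109.5] [13.6 21.6] [0.6383 0.0274 0.069 ]
scene [329.9 203.6  97. ] [ 9.2 16. ] [0.6499 0.0858 0.069 ]
scene [314.2 197.6  90. ] [ 8.6 16.2] [0.6459 0.1423 0.069 ]
scene [299.3 191.7  82. ] [ 8.8 13.4] [0.6428 0.1984 0.069 ]
```

View pics/s11.png

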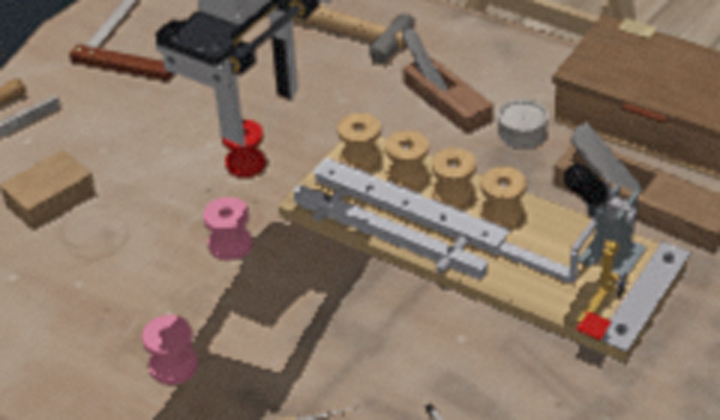

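View pics/t11.png

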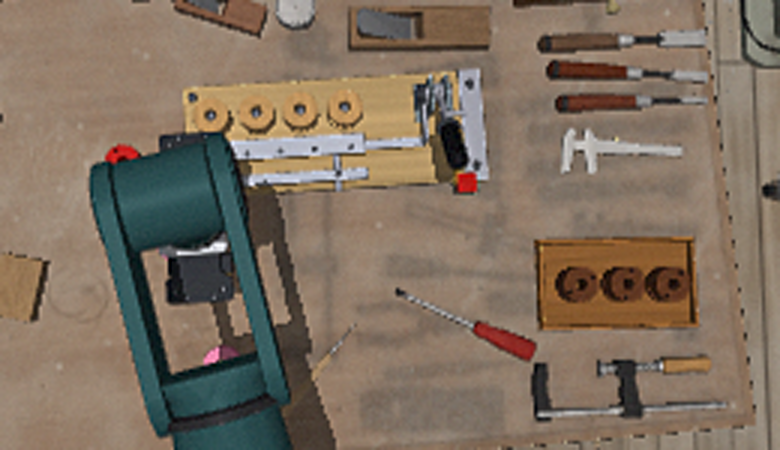

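```bash
python3 -c "
from h import *
go([.5767,-.1039,.28],.07)"
```

```text
delta [  64.9  -88.9 -297.5] turn 0.001 at [0.4913 0.1884 0.191 ] yaw 0.0706
```

```bash
python3 -m handwheel '[{"delta_pos":[0,-45,0],"yaw":0},{"delta_pos":[0,-89,0],"yaw":0},{"delta_pos":[0,-89,-50],"yaw":0},{"delta_pos":[0,-89,-100],"yaw":0},{"delta_pos":[0,-89,-150],"yaw":0},{"delta_pos":[0,-89,-200],"yaw":0},{"delta_pos":[0,-89,-250],"yaw":0},{"delta_pos":[30,-89,-290],"yaw":0},{"delta_pos":[65,-89,-297],"yaw":0},{"delta_pos":[65,-89,-297],"yaw":0},{"delta_pos":[65,-89,-297],"yaw":0},{"delta_pos":[65,-89,-297],"yaw":0}]' 255; python3 -c "
from h import *
w=snap('wrist','w15');s=snap('scene');crop(s,300,100,460,290,3,'s15');go([.5767,-.1039,.235],.07);print(proj(w,[.5867,-.1032,.18]))"
```

```text
time: 46.95
tool_pos: [0.5776, -0.1034, 0.2794]
ee_rot: [-1.571, -0.001, 0.07]
wrist_force: [-0.9, 0.0, 0.2]
width: 0.0005
delta [-0.6 44.9 -0.9] turn 0.001 at [ 0.5771 -0.1029  0.2799] yaw 0.0709
[327.41797183 202.18304577]
```

View pics/w15.png

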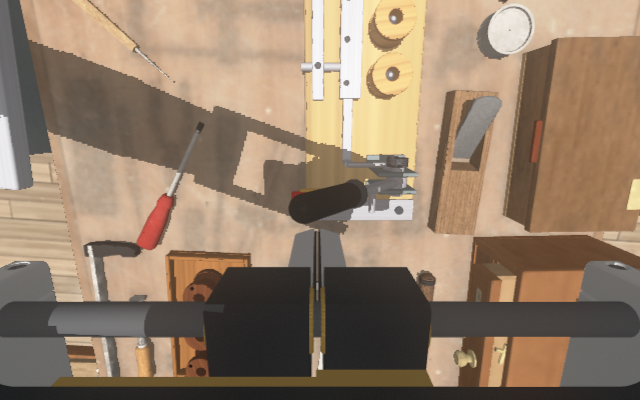

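View pics/s15.png

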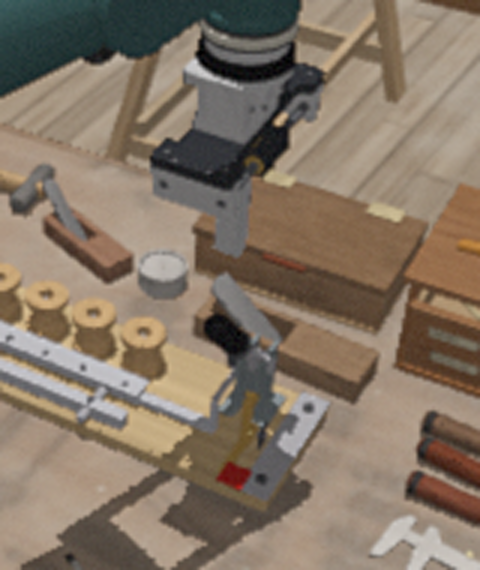

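```bash
python3 -m handwheel '[{"delta_pos":[-1,30,-1],"yaw":0},{"delta_pos":[-1,50,-1],"yaw":0},{"delta_pos":[-3,60,-1],"yaw":0},{"delta_pos":[-5,73,-1],"yaw":0},{"delta_pos":[-8,86,-1],"yaw":0},{"delta_pos":[-10,97,-1],"yaw":0},{"delta_pos":[-13,108,-1],"yaw":0},{"delta_pos":[-15,119,-1],"yaw":0},{"delta_pos":[-18,131,-1],"yaw":0},{"delta_pos":[-20,141,-1],"yaw":0},{"delta_pos":[-22,151,-1],"yaw":0},{"delta_pos":[-24,161,-1],"yaw":0}]'; python3 -c "
from h import *
w=snap('wrist','w16');s=snap('scene');crop(s,300,100,460,290,3,'s16')"
```

```text
time: 48.25
tool_pos: [0.5526, -0.1065, 0.1187]
ee_rot: [-1.572, 0.0, 0.07]
wrist_force: [-5.5, -0.7, 12.2]
width: 0.0004
```

View pics/s16.png

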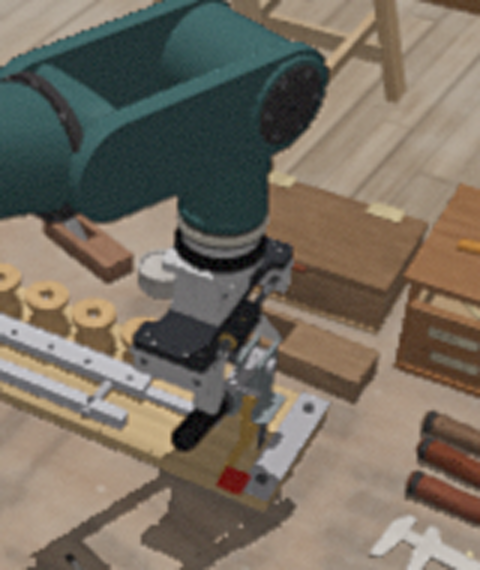

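View pics/w16.png

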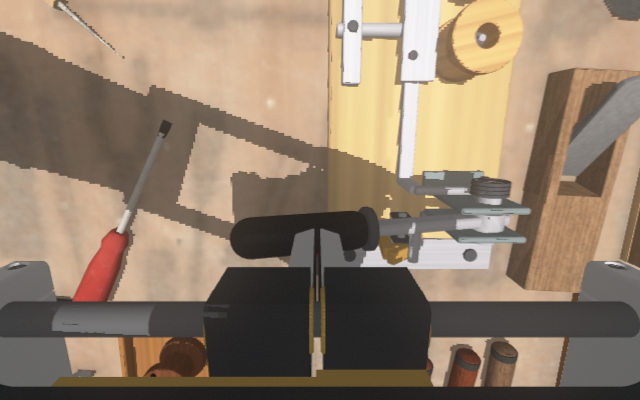

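```bash
python3 -m handwheel '[{"delta_pos":[-1,8,0],"yaw":0},{"delta_pos":[-2,16,0],"yaw":0},{"delta_pos":[-3,23,0],"yaw":0},{"delta_pos":[-3,28,0],"yaw":0},{"delta_pos":[-3,32,0],"yaw":0},{"delta_pos":[-3,34,0],"yaw":0},{"delta_pos":[-3,34,0],"yaw":0}]'
```

```text
time: 49.05
tool_pos: [0.5481, -0.107, 0.0841]
ee_rot: [-1.572, 0.005, 0.07]
wrist_force: [-7.1, -0.8, 9.9]
width: 0.0004
```

```bash
for i in 1; do python3 -m handwheel '[{"delta_pos":[0,1,0],"yaw":0},{"delta_pos":[0,2,0],"yaw":0},{"delta_pos":[0,2,0],"yaw":0}]'; done
```

```text
time: 49.35
tool_pos: [0.5481, -0.107, 0.0835]
ee_rot: [-1.572, 0.004, 0.07]
wrist_force: [-7.5, -0.9, 14.1]
width: 0.0004
```

```bash
python3 -m handwheel '[{"delta_pos":[0,1,0],"yaw":0},{"delta_pos":[0,2,0],"yaw":0},{"delta_pos":[0,2,0],"yaw":0}]'; python3 -c "
from h import *
s=snap('scene');crop(s,330,180,420,280,6,'s17');w=snap('wrist','w17')"
```

```text
time: 49.65
tool_pos: [0.5482, -0.107, 0.0833]
ee_rot: [-1.572, 0.003, 0.07]
wrist_force: [-12.1, 0.3, 20.9]
width: 0.0007
```

View pics/s17.png

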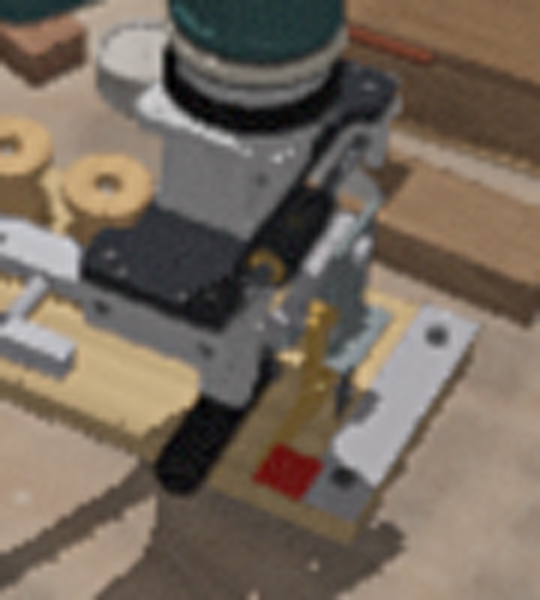

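```bash
python3 -m handwheel '[{"delta_pos":[0,2,0],"yaw":0},{"delta_pos":[0,2,0],"yaw":0},{"delta_pos":[0,2,0],"yaw":0}]'; python3 -m handwheel '[{"delta_pos":[0,-5,0],"yaw":0},{"delta_pos":[0,-10,0],"yaw":0},{"delta_pos":[0,-16,0],"yaw":0},{"delta_pos":[0,-22,0],"yaw":0},{"delta_pos":[0,-28,0],"yaw":0},{"delta_pos":[0,-28,0],"yaw":0}]'; python3 -c "
from h import *
s=snap('scene');crop(s,330,180,420,280,6,'s18')"
```

```text
time: 50.05
tool_pos: [0.5483, -0.1071, 0.0831]
ee_rot: [-1.573, 0.003, 0.07]
wrist_force: [-14.9, 1.1, 27.5]
width: 0.0005
time: 50.65
tool_pos: [0.5507, -0.1063, 0.1058]
ee_rot: [-1.571, -0.001, 0.07]
wrist_force: [-0.0, -0.2, 0.1]
width: 0.0005
```

View pics/s18.png

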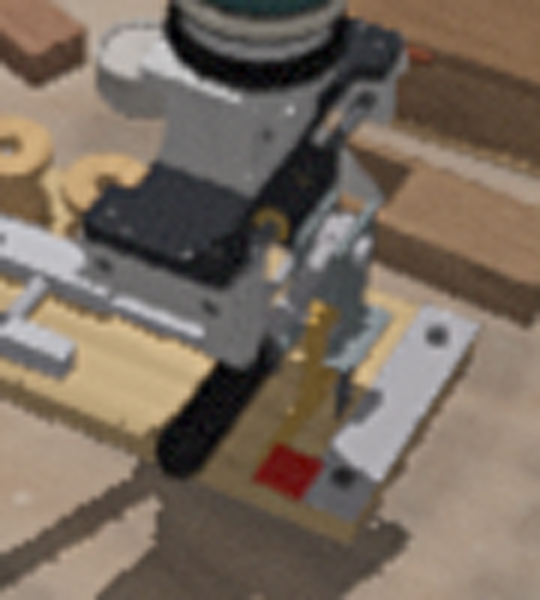

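At 2 cm above, the force is zero and the grip has stayed down, so the pawl holds. I'll rise, back off and check everything.

```bash
python3 -m handwheel '[{"delta_pos":[0,-45,0],"yaw":0},{"delta_pos":[0,-90,0],"yaw":0},{"delta_pos":[0,-130,0],"yaw":0},{"delta_pos":[-50,-130,0],"yaw":0},{"delta_pos":[-100,-130,0],"yaw":0},{"delta_pos":[-150,-130,0],"yaw":0},{"delta_pos":[-190,-130,0],"yaw":0},{"delta_pos":[-190,-130,0],"yaw":0},{"delta_pos":[-190,-130,0],"yaw":0}]'; python3 -c "
from h import *
s=snap('scene','s19');crop(s,270,170,420,280,5,'s19c');t=snap('top','t19');crop(t,210,150,470,300,3,'t19')"
```

```text
time: 51.6
tool_pos: [0.3608, -0.1197, 0.2355]
ee_rot: [-1.571, -0.001, 0.069]
wrist_force: [0.2, -0.1, -0.6]
width: 0.0004
```

View pics/s19c.png

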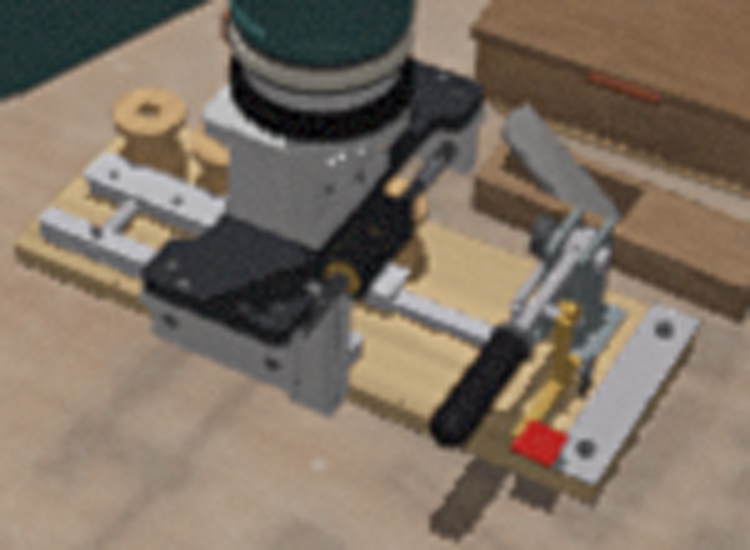

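View pics/t19.png

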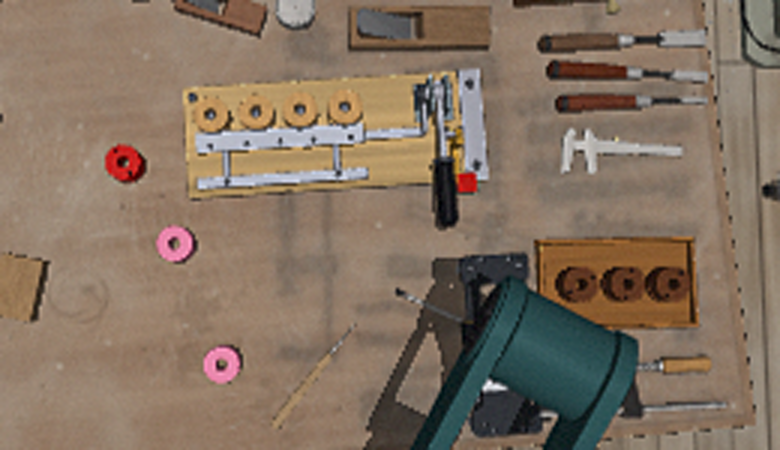

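View pics/s19.png

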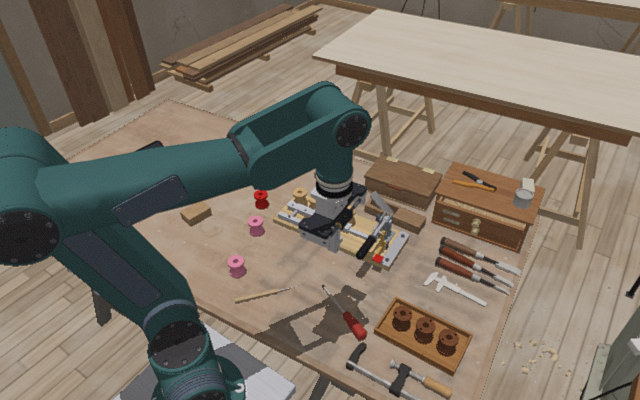

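```bash
python3 -m handwheel '[{"delta_pos":[0,0,0],"yaw":0},{"delta_pos":[0,0,0],"yaw":0},{"delta_pos":[0,0,0],"yaw":0},{"delta_pos":[0,0,0],"yaw":0},{"delta_pos":[0,0,0],"yaw":0}]'; python3 -c "
from h import *
t=snap('top');crop(t,260,165,390,230,5,'t20');print(robot.close_job())"
```

```text
time: 52.2
tool_pos: [0.361, -0.1196, 0.2354]
ee_rot: [-1.571, 0.0, 0.07]
wrist_force: [-0.2, 0.3, 0.1]
width: 0.0006
the job is handed in; nothing more can be done
None
```

View pics/t20.png

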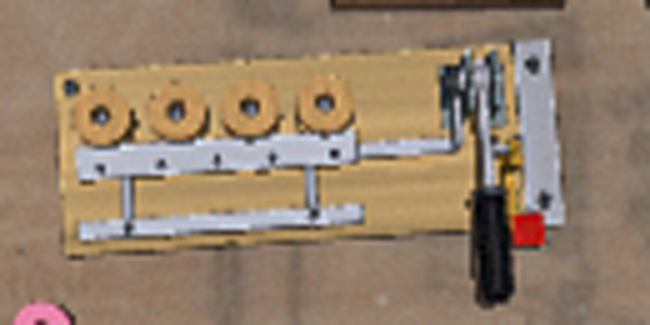

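The batch is changed and the job was handed in at about 52 s. The three drilled walnut spools stand upright in the tray and all four beech blanks are down on their own spindles. I pressed the clamp lever to its stop at about 28 N along the vertical.

The last pictures show the lever still level and the clamp bar closed over the lower flanges, with the arm clear. The pink and red spools and the tools look undisturbed, but the arm hid part of the screwdriver and the bench clamp in the final top view. No check failed. The top and wrist cameras disagreed by 2–3 mm on the seat positions, so I used the wrist view, and every blank went on with no more than about 4 N.

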